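# Key a coupling hub onto a drive shaft

### The arm

A 7-joint arm with a two-finger parallel gripper is mounted at the origin on the work surface; the furniture and walls round the work are solid. World frame = base frame: x ahead of the robot, y to its left, z up, the work surface at z = 0. Lengths are in m, angles in rad, forces in N, time in s.
With the tool pointing down it reaches from about 0.35 to 0.9 m from the base axis. Payload 8.1 kg.
Tool frame: the origin (TCP) lies midway between the tips of the shut fingers; the grasp point (between the pads) lies 19 mm behind it; z points along the fingers, y is the line along which they close (so a half turn about z gives the same grasp; the last joint's range is limited). The gripper opens to 92 mm and grips with 3 to 60 N. Pads are 19 mm wide; open, the fingers measure 130 mm over their backs; the gripper's body (75 mm by 190 mm) begins 47 mm behind the grasp point.
Start: joints at [1.127, 0.434, 0.025, 1.573, -0.012, 1.134, -0.075], TCP at [0.209, -0.589, 0.227] pointing down, gripper open.
Joint ranges: [-2.62, 2.62], [-0.44, 2.09], [-1.27, 1.32], [0.08, 2.57], [-1.32, 4.46], [0.12, 2], [-2.74, 2.74]. Speed limits (rad/s): [2.22, 2.22, 3.01, 3.01, 3.14, 3.14, 3.14].

### API

Orientations are given as a rotation vector (axis times angle).
In Python, from cell import observe, get_image, camera_model, sign_off, recognise, silhouettes gives the robot as it stands.
- The arm moves only by the tool apply_moves, never from a script. Its argument "motion" is a list of rows, each an object of numbers: "x", "y", "z": the shift along the world's x, y, z in cm; "yaw": the turn about the world's z in degrees; "hand": the opening, from -1 (shut) to 1 (fully open), so that 0 is half open. In form: [{"x": .., "y": .., "z": .., "yaw": .., "hand": ..}, ...]. A call has 1 to 10 rows; each row is the pose to reach, as a shift and turn from the pose commanded when the call began; what a row does not reach only later rows make up. A row lasts 1/8 s, in which the tool goes at most 62.5 mm and 10.7 degrees, less where a joint would pass 70% of its speed; a pose out of reach is approached as far as the arm can. A call with a gripper value outside its range is refused whole. The fingers move at their own pace and stop on an object; "newtons" is the grip in N (left out, the last holds). Time passes only in rows, so rows that repeat a pose let the fingers close. It gives the time, the measured TCP pose, the force, the opening and the grip force at its end, in the units of the state.
- observe(): the state, without advancing time (a new reading comes with each control period).
- get_image(name): name is "side" or "top" or "wrist"; returns the picture (420x560x3 uint8, blue, green, red); there is no depth.
- camera_model(name): a dict with "camera_matrix" (3x3 intrinsics, pixels), "k1" (the pictures are not rectified: a ray, as slopes to the right and down, at radius r is drawn at 1 + k1 r^2 times it, then the intrinsics apply), "T" (4x4, takes a point from camera to world coordinates). Camera axes: x right, y up, looking along -z (the intrinsics and any distortion apply to the point x, -y, -z); pixel columns grow to the right and rows downward; lengths in m; the calibration is good to about 2 mm. A picture is of the moment at which its call begins: read the wrist's pose just before it. camera_model takes no time and is no camera call; for the wrist camera it gives the pose at the moment of the call.
- sign_off(): hands the job in; it is judged then, once.
Trained networks look in the newest picture that a camera, given by its name, has taken for a name from the list of things; names that differ only in an ending like _2 or _b are one class to them, and where a whole thing is asked for, a point or a joint stands for the part that bears it (a point fixed in the world has none). Each returns a list of dicts, best first, with "p" (0 to 1); they miss things now and then, are a little off and sometimes report something else, mostly with a low value. They report only what shows in the picture. A call takes as long as a camera call. They do not tell look-alikes from the thing itself.
- recognise(query, camera): "rect" ([left, top, right, bottom] in pixels, round what is visible of it).
- silhouettes(query, camera): "mask" (420x560 bool, what is visible of it) and "rect" ([left, top, right, bottom] in pixels, round what is visible of it).
The state is a dict: "clock": time; "joints": joint angles; "dq": joint speeds; "joint_efforts": joint torques, N m; "position": TCP position; "ee_rot": TCP orientation; "force": force on the tool from outside, world axes, zero at the start; "ft_torque": the same for the moment, N m; "width": opening from 0.0 (shut) to 1.0 (fully open); "gripper_force": force on a finger pad.
Only numpy, scipy, OpenCV 4.12 (cv2) and the standard library are available. Lean on these libraries where they do the work, as an engineer would, in place of code of your own. Each camera call takes 0.05 s, during which the arm holds its last target. There are 200 camera calls.

### The job

Take the square steel key out of its holder, lay it down flat on the bench and let go of it, then take it again across its middle and lower it level into the slot in the top of the drive shaft. With the key bedded in the slot, slide the coupling hub onto the shaft with its keyway over the key until it is fully home against the shaft's shoulder. Leave the oil bottle, the bearing and the soft jaw where they are.

Things in the scene. Friction and masses are not known exactly. Their poses are not given: they have to be found in the camera images.
- key_center (a point): centre of the loose key: a plain bright steel bar, square in section, 16 x 16 mm, 76 mm long, 0.15 kg. Its z axis runs along its length, x and y are square to its flat sides. It starts standing upright (z up) in the middle pocket of the key holder, its upper 48 mm free.
- key: the same key, origin at the centre of its lower end (as it stands in the holder), 38 mm from its centre along its z axis.
- key_holder: fixed black block, 46 mm (its x) x 90 mm (its y) x 36 mm high; origin at the centre of its underside, on the bench. A square pocket 19 mm wide and 28 mm deep in the middle of its top holds the key; the two small round holes beside it stay empty.
- drive_unit: the drive unit, fixed: grey bearing pedestal carrying the level shaft. Origin on the bench below the face of the shaft's shoulder; axes as shaft_seat. The pedestal lies at +y, up to 31 mm above the shaft axis; its foot plate, 100 mm wide, 12 mm thick (bolt heads to 22 mm), spans y = -0.010 to 0.100.
- shaft_seat (a point): point on the shaft axis in the face of its shoulder (51 mm collar), 85 mm above the bench. The bright steel shaft, 36 mm diameter, runs from here along -y for 100 mm to its free end, whose last 6 mm taper to 29 mm; z is up, x across. The hub is fully home with its end face against the shoulder: its centre is then at y = -0.030.
- slot_center (a point): middle of the floor of the key slot in the top of the shaft; axes as shaft_seat, from which it lies at y = -0.048, z = 0.0091. Slot along y: 80 mm long, 18 mm wide, closed at both ends, its long edges 5 to 6 mm above the floor. Bedded, the key lies along y, its centre 8 mm above this point, its top about 7 mm above the shaft's top.
- hub_center (a point): centre of the coupling hub, on its bore's axis. Dark steel block with bevelled long edges, 60 mm long (its y, along the bore), 58 mm wide (x, between flat upright sides), 65 mm high: bore axis 29 mm above its underside; 0.6 kg. It starts standing on its underside on the bench, bore level, keyway up; same from both ends.
- hub: the same hub, origin at the centre of its underside, axes as hub_center (z up). The bore passes right through, 38.5 mm diameter; keyway in the top of the bore, 20 mm wide, roof 27.5 mm above the bore's axis; mouths bevelled by 2 to 3 mm. Let go on the shaft, it sags by about 1 mm.
- oil_bottle: bystander: oil bottle with spout, 48 mm diameter, 145 mm high, origin at the centre of its base.
- bearing: bystander: ball bearing lying flat, 62 mm diameter, 16 mm high, origin at the centre of its underside.
- soft_jaw: bystander: steel soft jaw for a chuck, 34 x 72 x 28 mm, origin at the centre of its underside.
Mind the look-alikes: they are no part of the job. Leave any turquoise or yellow look-alike of the key alone.

How it is judged:
On the way, in this order (a step that is already met when the one before it is completed fails the run):
1. the key has been laid flat on the bench and let go (height (world z) of key_center below 0.02 m and angle between key_center's own z axis and vertical between 1.45 and 1.69 rad and contact force between the fingers and key below 0.1 N), for 0.2 s.
2. the key lies bedded in the shaft's slot, let go (x of key_center in the frame of shaft_seat between -0.003 and 0.003 m and y of key_center in the frame of shaft_seat between -0.053 and -0.043 m and z of key_center in the frame of shaft_seat between 0.014 and 0.0195 m and angle between the z axis of key_center and the y axis of shaft_seat, either way round below 0.06 rad and contact force between the fingers and key below 0.1 N), for 0.2 s.
At the end, for the whole second after the job is handed in: Hub on the shaft, end face within 3 mm of the shoulder, bore within 3 mm of the shaft axis (3.5 mm below it), in line within 0.06 rad, keyway up within 0.12 rad; key bedded in the slot: within 5 mm along, 3 mm across, 2.4 mm above or 3.1 mm below its height, in line within 0.06 rad; both at rest (y of hub_center in the frame of shaft_seat above -0.033 m and x of hub_center in the frame of shaft_seat between -0.003 and 0.003 m and z of hub_center in the frame of shaft_seat between -0.0035 and 0.003 m and angle between the y axis of hub_center and the y axis of shaft_seat, either way round below 0.06 rad and angle between hub_center's own z axis and vertical below 0.12 rad and x of key_center in the frame of shaft_seat between -0.003 and 0.003 m and y of key_center in the frame of shaft_seat between -0.053 and -0.043 m and z of key_center in the frame of shaft_seat between 0.014 and 0.0195 m and angle between the z axis of key_center and the y axis of shaft_seat, either way round below 0.06 rad and linear speed of each of hub, key below 0.01 m/s); the robot touches nothing.
It fails at once if a bystander (oil bottle, bearing or soft jaw) was moved by more than 30 mm or the bottle knocked over (distance of any of oil_bottle, bearing, soft_jaw from where it was at the start of the episode above 0.03 m or angle between oil_bottle's own z axis and vertical above 0.5 rad).
It also fails if it takes over 72 s, if anything falls off the work surface, if the arm or the gripper's body presses on something with over 40 N, if the wrist force passes 120 N, or if a joint passes its speed limit or range.

## Working session

There is one attempt and no reset: what is moved stays moved. The work goes in short steps, Python scripts to look and compute and a tool call to move; the robot and the scene stay as the last step left them, time stands still between calls to the robot, and variables do not carry over. Pictures are saved under pics/ and viewed, at most 10 in all, crops included, and the job is handed in when it is done.

Besides the shell and the picture viewer there is one more tool, called by a JSON object that holds its "op" and its "data". apply_moves: Moves the arm, as the interface text tells. Its arguments: {"type":"object","properties":{"motion":{"type":"array","items":{"type":"object","properties":{"x":{"type":"number"},"y":{"type":"number"},"z":{"type":"number"},"yaw":{"type":"number"},"hand":{"type":"number"}}}},"newtons":{"type":"number"}},"required":["motion"]}

```bash
mkdir -p pics; ls
cat > h.py <<'E'
import numpy as np, cv2
from cell import *
def ray(cam,uv):
    K=np.array(cam["camera_matrix"]);k1=cam["k1"];T=np.array(cam["T"])
    p=cv2.undistortPoints(np.array(uv,float).reshape(-1,1,2),K,np.array([k1,0,0,0.]))[:,0]
    d=np.c_[p[:,0],-p[:,1],-np.ones(len(p))]@T[:3,:3].T
    return T[:3,3],d
def onz(cam,uv,z):
    o,d=ray(cam,uv); return o+d*((z-o[2])/d[:,2])[:,None]
def proj(cam,P):
    K=np.array(cam["camera_matrix"]);T=np.array(cam["T"])
    c=(np.atleast_2d(P)-T[:3,3])@T[:3,:3]; s=np.c_[c[:,0],-c[:,1]]/(-c[:,2:3])
    s=s*(1+cam["k1"]*(s**2).sum(1,keepdims=True)); return s@K[:2,:2].T+K[:2,2]
E
python3 - <<'E'
from h import *
ims=[]
for c in ["side","top"]:
    im=get_image(c);m=camera_model(c);cv2.imwrite(f"pics/{c}0.png",im);ims.append(im)
    print(c,np.round(m["T"],3).tolist(),np.round(m["camera_matrix"],1).tolist(),m["k1"])
    for q in ["key","key_holder","drive_unit","hub","oil_bottle","bearing","soft_jaw"]:
        for r in silhouettes(q,c)[:4]:
            M=r["mask"]; ys,xs=np.nonzero(M)
            print(q,round(r["p"],2),np.round(r["rect"]),M.sum(),xs.mean().round(),ys.mean().round())
cv2.imwrite("pics/both.png",np.hstack(ims)[:, :])
E
```

```text
pics
side [[0.999, 0.041, -0.027, 0.522], [-0.049, 0.822, -0.567, -0.712], [-0.002, 0.568, 0.823, 1.061], [0.0, 0.0, 0.0, 1.0]] [[527.7, 0.0, 275.6], [0.0, 527.7, 209.2], [0.0, 0.0, 1.0]] -0.0033810963604680518
key 0.66 [261. 134. 269. 162.] 213 264.0 147.0
key 0.54 [191. 148. 204. 171.] 173 197.0 157.0
key 0.45 [272. 155. 280. 177.] 168 275.0 165.0
key 0.43 [229. 131. 236. 152.] 137 232.0 140.0
key_holder 0.6 [220. 134. 250. 172.] 553 233.0 152.0
drive_unit 0.8 [295. 118. 337. 182.] 1832 317.0 148.0
drive_unit 0.69 [230. 132. 237. 149.] 121 232.0 139.0
hub 0.79 [239. 273. 273. 316.] 1114 257.0 293.0
oil_bottle 0.66 [359. 263. 390. 302.] 766 375.0 285.0
bearing 0.88 [332. 233. 361. 262.] 426 344.0 248.0
soft_jaw 0.79 [342. 324. 381. 357.] 682 361.0 339.0
top [[-0.012, 0.998, -0.06, 0.485], [-1.0, -0.012, 0.002, -0.027], [0.001, 0.06, 0.998, 1.368], [0.0, 0.0, 0.0, 1.0]] [[524.3, 0.0, 272.6], [0.0, 524.3, 205.2], [0.0, 0.0, 1.0]] 0.0526568353935633
key 0.65 [177. 251. 187. 257.] 62 182.0 251.0
key 0.58 [190. 281. 201. 291.] 71 197.0 286.0
key 0.38 [179. 214. 195. 223.] 73 188.0 218.0
key 0.37 [207. 202. 217. 215.] 66 212.0 208.0
key_holder 0.58 [166. 236. 209. 268.] 691 185.0 250.0
drive_unit 0.7 [166. 147. 242. 186.] 2084 196.0 165.0
hub 0.78 [334. 218. 366. 245.] 621 349.0 228.0
hub 0.74 [164. 148. 239. 187.] 1998 196.0 165.0
oil_bottle 0.82 [338. 119. 360. 143.] 392 347.0 130.0
bearing 0.66 [290. 143. 314. 162.] 371 300.0 150.0
bearing 0.47 [338. 117. 357. 144.] 388 346.0 130.0
bearing 0.34 [334. 214. 365. 242.] 607 348.0 228.0
bearing 0.27 [178. 249. 185. 255.] 56 182.0 250.0
soft_jaw 0.76 [374. 132. 400. 164.] 429 386.0 147.0
```

View pics/side0.png

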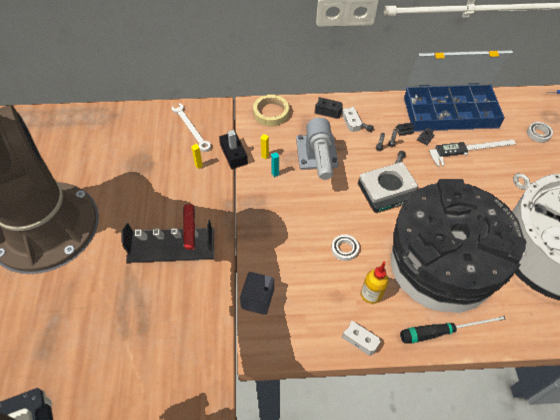

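View pics/top0.png

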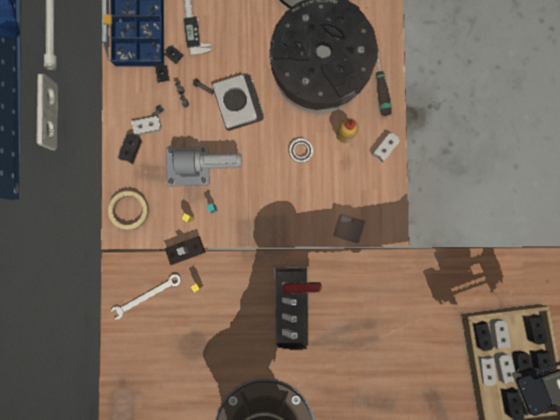

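Side view: the key candidates are (232,140), standing bright steel in the black holder; yellow (197,157) and (264,147); turquoise (275,165). Only the bright steel one in the holder fits the description. In the top view it is at (182,251), with the drive at (205,163), shaft toward the right, and the hub at (349,228).

Run:
```python
from h import *
a=cv2.imread("pics/top0.png");b=cv2.imread("pics/side0.png")
A=cv2.resize(a[140:275,150:255],None,fx=4,fy=4,interpolation=cv2.INTER_CUBIC)
B=cv2.resize(b[120:180,215:345],None,fx=3,fy=3,interpolation=cv2.INTER_CUBIC)
C=cv2.resize(a[205:255,325:375],None,fx=5,fy=5,interpolation=cv2.INTER_CUBIC)
o=np.zeros((540,420+380,3),np.uint8);o[:540,:420]=A;o[:180,420:800]=B[:,:380];o[200:450,420:670]=C
cv2.imwrite("pics/crop.png",o)
t=camera_model("top")
print(onz(t,[[182,251]],.076),onz(t,[[240,160]],.1),onz(t,[[205,160]],.1),onz(t,[[349,228]],.065),onz(t,[[186,250]],0.036))
print(observe())
```

```text
[[0.45305533 0.19481701 0.076     ]] [[0.67253434 0.04952191 0.1       ]] [[0.67346915 0.13458035 0.1       ]] [[ 0.50458411 -0.21735941  0.065     ]] [[0.45445165 0.19159573 0.036     ]]
{'clock': 0.8, 'joints': array([ 1.12742635,  0.43448394,  0.02501584,  1.57318351, -0.01161321,
        1.13401   , -0.07510106]), 'dq': array([-0.00204954, -0.00062509, -0.00211149, -0.00023309,  0.00010049,
        0.0012245 ,  0.00029077]), 'joint_efforts': array([-1.80528394e-03, -6.67586231e+01,  9.82261375e-01, -3.14792955e+01,
       -6.10760227e-02,  3.22124921e-02, -2.14894521e-05]), 'position': array([ 0.20886039, -0.58908975,  0.22675839]), 'ee_rot': array([3.09606981e+00, 5.32520154e-01, 1.37399538e-05]), 'force': array([-0.60968637, -0.46654875,  0.23273275]), 'ft_torque': array([ 0.04951412, -0.041     , -0.03952993]), 'gripper_force': 0.0, 'width': 0.9979513885929377}
```

View pics/crop.png

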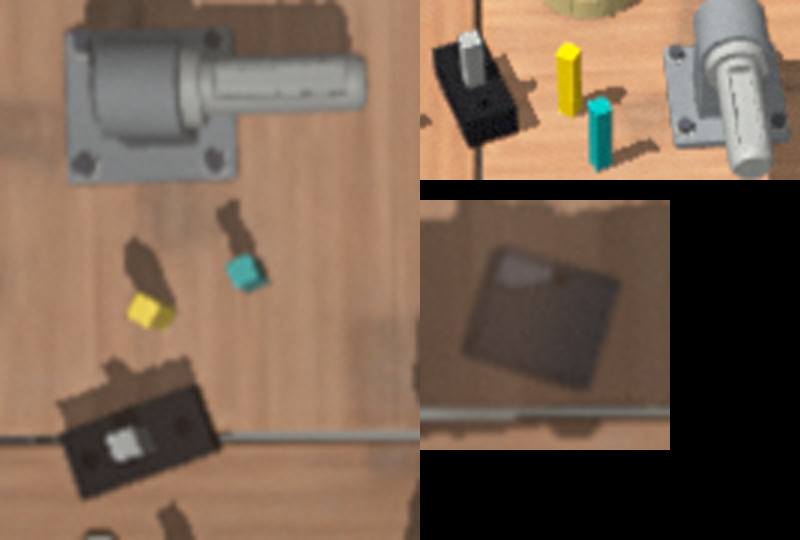

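The crop confirms it: the bright steel bar standing in the black holder at (125,443) of the crop is the key. The yellow and turquoise bars stand apart from it. I'm moving to the hub and on to the holder for close-up views.

{"op": "apply_moves", "data": {"motion": [{"x": 5, "y": 4, "z": 3}, {"x": 9, "y": 8, "z": 6}, {"x": 13, "y": 12, "z": 9}, {"x": 17, "y": 17, "z": 12}, {"x": 21, "y": 22, "z": 12}, {"x": 25, "y": 27, "z": 12}, {"x": 27, "y": 32, "z": 12}, {"x": 27, "y": 36, "z": 12}, {"x": 27, "y": 36, "z": 12}, {"x": 27, "y": 36, "z": 12}]}}

```text
schema error: expected keys x, y, z, yaw, hand
```

Run:
```python
from h import *
from scipy.spatial.transform import Rotation as R
m=camera_model("wrist");im=get_image("wrist");cv2.imwrite("pics/w1.png",im)
s=observe();print(s["position"],s["ee_rot"])
Rt=R.from_rotvec(s["ee_rot"]).as_matrix();T=np.array(m["T"])
print("rel",Rt.T@(T[:3,3]-s["position"]),(Rt.T@T[:3,:3]).round(3).tolist(),m["camera_matrix"],m["k1"])
for q in ["hub","key"]:
    for r in silhouettes(q,"wrist")[:3]:
        M=r["mask"];ys,xs=np.nonzero(M)
        print(q,r["p"],r["rect"],cv2.minAreaRect(np.c_[xs,ys].astype(np.float32)))
```

```text
[ 0.20887081 -0.58908191  0.22676838] [3.09605432e+00 5.32557330e-01 5.12132693e-05]
rel [ 0.0741994  -0.00109684 -0.15794897] [[0.001, 0.961, 0.277], [1.0, -0.001, 0.0], [0.001, 0.277, -0.961]] [[367.41409357   0.         279.45662704]
 [  0.         367.41409357 209.5623462 ]
 [  0.           0.           1.        ]] -0.07291516329303288
```

View pics/w1.png

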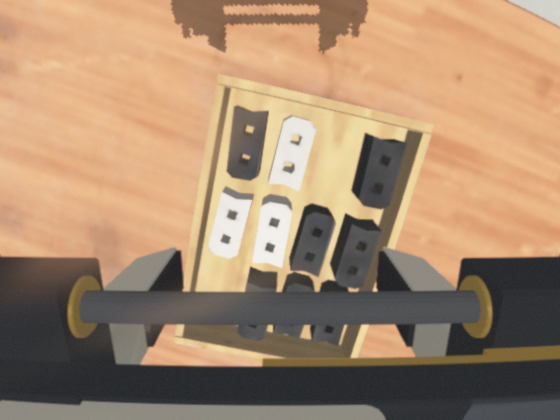

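The view shows only the jaw tray under the hand, with the fingertips at (150,290) and (415,290). The move was refused because every row needs all five keys.

{"op": "apply_moves", "data": {"motion": [{"x": 5, "y": 4, "z": 3, "yaw": 0, "hand": 1}, {"x": 9, "y": 8, "z": 6, "yaw": 0, "hand": 1}, {"x": 13, "y": 12, "z": 9, "yaw": 0, "hand": 1}, {"x": 17, "y": 17, "z": 12, "yaw": 0, "hand": 1}, {"x": 21, "y": 22, "z": 12, "yaw": 0, "hand": 1}, {"x": 25, "y": 27, "z": 12, "yaw": 0, "hand": 1}, {"x": 26, "y": 32, "z": 10, "yaw": 0, "hand": 1}, {"x": 26, "y": 36, "z": 8, "yaw": 0, "hand": 1}, {"x": 26, "y": 36, "z": 8, "yaw": 0, "hand": 1}, {"x": 26, "y": 36, "z": 8, "yaw": 0, "hand": 1}]}}

```text
clock: 2.2
position: [0.4688, -0.2297, 0.307]
ee_rot: [3.095, 0.532, 0.0]
force: [0.6, -0.7, 0.7]
width: 1.0
gripper_force: 0.0
```

Run:
```python
from h import *
im=get_image("wrist");m=camera_model("wrist");cv2.imwrite("pics/w2.png",im)
s=observe();print(s["position"],s["ee_rot"])
for r in silhouettes("hub","wrist")[:3]:
    M=r["mask"];ys,xs=np.nonzero(M)
    print(r["p"],r["rect"],cv2.minAreaRect(np.c_[xs,ys].astype(np.float32)))
```

```text
[ 0.46882275 -0.23037559  0.30719648] [3.09555917e+00 5.30092441e-01 6.64776751e-04]
0.65 [246.2, 100.9, 318.3, 175.0] ((281.5694274902344, 137.890380859375), (55.5598258972168, 52.9305419921875), 37.11686325073242)
```

View pics/w2.png

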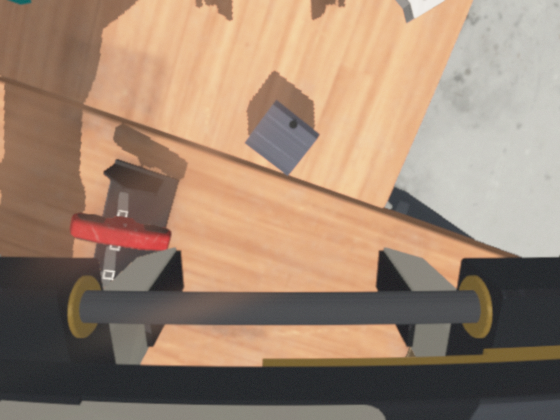

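The hub is at (282,138). Its bevel lines run from upper left to lower right, which puts the bore axis at about 71° world. Next is the holder.

{"op": "apply_moves", "data": {"motion": [{"x": -1, "y": 6, "z": 0, "yaw": 0, "hand": 1}, {"x": -2, "y": 12, "z": 0, "yaw": 0, "hand": 1}, {"x": -3, "y": 18, "z": 0, "yaw": 0, "hand": 1}, {"x": -4, "y": 24, "z": -1, "yaw": 0, "hand": 1}, {"x": -5, "y": 30, "z": -2, "yaw": 0, "hand": 1}, {"x": -6, "y": 36, "z": -3, "yaw": 0, "hand": 1}, {"x": -7, "y": 41, "z": -4, "yaw": 0, "hand": 1}, {"x": -7, "y": 41, "z": -4, "yaw": 0, "hand": 1}, {"x": -7, "y": 41, "z": -4, "yaw": 0, "hand": 1}, {"x": -7, "y": 41, "z": -4, "yaw": 0, "hand": 1}]}}

```text
clock: 3.55
position: [0.3998, 0.1794, 0.267]
ee_rot: [3.097, 0.528, 0.001]
force: [0.0, -0.3, 0.3]
width: 0.996
gripper_force: 0.0
```

Run:
```python
from h import *
im=get_image("wrist");m=camera_model("wrist");cv2.imwrite("pics/w3.png",im)
s=observe();print(s["position"],s["ee_rot"])
for q in ["key","key_holder"]:
  for r in silhouettes(q,"wrist")[:4]:
    M=r["mask"];ys,xs=np.nonzero(M)
    print(q,r["p"],r["rect"],cv2.minAreaRect(np.c_[xs,ys].astype(np.float32)),onz(m,[[xs.mean(),ys.mean()]],.08))
```

```text
[0.39967322 0.17946538 0.26697606] [3.09663403e+00 5.27676465e-01 7.27763953e-04]
key 0.78 [271.5, 111.9, 289.1, 126.4] ((279.5, 121.5), (17.0, 17.0), 90.0) [[0.45487104 0.20005911 0.08      ]]
key 0.77 [274.7, 193.1, 291.0, 228.8] ((280.1158447265625, 211.04269409179688), (33.46075439453125, 17.448184967041016), 83.6598129272461) [[0.37425086 0.17052831 0.08      ]]
key 0.75 [305.2, 28.5, 331.9, 58.3] ((317.0, 42.0), (19.798988342285156, 29.698482513427734), 45.0) [[0.5307865  0.19134469 0.08      ]]
key 0.71 [367.0, 23.0, 400.6, 57.4] ((383.7062683105469, 40.870445251464844), (22.352516174316406, 44.04050064086914), 64.98310089111328) [[0.55198712 0.13611915 0.08      ]]
key_holder 0.78 [234.9, 96.8, 326.6, 142.2] ((279.36077880859375, 120.1624755859375), (89.32038879394531, 45.4888801574707), 0.784824550151825) [[0.45638144 0.20069541 0.08      ]]
```

View pics/w3.png

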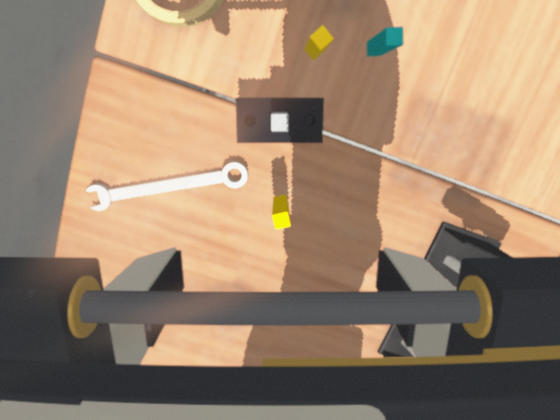

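The key's top is at (280,121), in the centre of the holder and squared up with the image axes. That puts it at world (0.455, 0.200). The yellow and turquoise look-alikes stand clear of it, so I'll descend and grip.

{"op": "apply_moves", "data": {"motion": [{"x": 4, "y": 1.5, "z": -3, "yaw": 0, "hand": 0.6}, {"x": 5.5, "y": 2.1, "z": -6, "yaw": 0, "hand": 0.3}, {"x": 5.5, "y": 2.1, "z": -12, "yaw": 0, "hand": 0.1}, {"x": 5.5, "y": 2.1, "z": -17, "yaw": 0, "hand": 0}, {"x": 5.5, "y": 2.1, "z": -20, "yaw": 0, "hand": 0}, {"x": 5.5, "y": 2.1, "z": -21.8, "yaw": 0, "hand": 0}, {"x": 5.5, "y": 2.1, "z": -21.8, "yaw": 0, "hand": 0}]}}

```text
clock: 4.58
position: [0.4533, 0.201, 0.0477]
ee_rot: [3.095, 0.531, -0.004]
force: [-0.3, -0.5, 0.2]
width: 0.503
gripper_force: 0.0
```

{"op": "apply_moves", "data": {"motion": [{"x": 0, "y": 0, "z": 0, "yaw": 0, "hand": -1}, {"x": 0, "y": 0, "z": 0, "yaw": 0, "hand": -1}, {"x": 0, "y": 0, "z": 0, "yaw": 0, "hand": -1}, {"x": 0, "y": 0, "z": 0, "yaw": 0, "hand": -1}, {"x": 0, "y": 0, "z": 0, "yaw": 0, "hand": -1}, {"x": 0, "y": 0, "z": 0, "yaw": 0, "hand": -1}], "newtons": 20}}

```text
clock: 5.32
position: [0.4545, 0.2004, 0.0489]
ee_rot: [3.095, 0.53, 0.0]
force: [3.1, -4.5, 0.3]
width: 0.174
gripper_force: 20.0
```

{"op": "apply_moves", "data": {"motion": [{"x": 0, "y": 0, "z": 3, "yaw": 0, "hand": -1}, {"x": 0, "y": 0, "z": 8, "yaw": 0, "hand": -1}, {"x": 0, "y": 0, "z": 13, "yaw": 0, "hand": -1}, {"x": 1, "y": -5, "z": 14, "yaw": 10, "hand": -1}, {"x": 2, "y": -10, "z": 14, "yaw": 20, "hand": -1}, {"x": 4, "y": -15, "z": 14, "yaw": 30, "hand": -1}, {"x": 6, "y": -20, "z": 14, "yaw": 40, "hand": -1}, {"x": 8, "y": -24, "z": 14, "yaw": 50, "hand": -1}, {"x": 8.5, "y": -26, "z": 12, "yaw": 60, "hand": -1}, {"x": 8.5, "y": -26, "z": 10, "yaw": 70.5, "hand": -1}]}}

```text
clock: 6.58
position: [0.5391, -0.0608, 0.148]
ee_rot: [2.218, 2.224, -0.001]
force: [-0.8, -0.0, -1.2]
width: 0.172
gripper_force: 20.0
```

{"op": "apply_moves", "data": {"motion": [{"x": 0, "y": 0, "z": 0, "yaw": 0, "hand": -1}, {"x": 0, "y": 0, "z": 0, "yaw": 0, "hand": -1}]}}

```text
clock: 6.82
position: [0.5391, -0.0576, 0.1494]
ee_rot: [2.225, 2.218, 0.001]
force: [0.1, 0.5, -0.4]
width: 0.175
gripper_force: 20.0
```

Run:
```python
from h import *
from scipy.spatial.transform import Rotation as R
s=observe();Rm=R.from_rotvec(s["ee_rot"]).as_matrix();print(s["position"],np.degrees(np.arctan2(Rm[1,0],Rm[0,0])),s["joints"].round(2),s["width"],s["gripper_force"],s["force"])
im=get_image("side");m=camera_model("side");cv2.imwrite("pics/s2.png",im)
w=get_image("wrist");m=camera_model("wrist");cv2.imwrite("pics/w4.png",w)
a=proj(camera_model("side"),s["position"])[0].astype(int);print(a)
o=np.hstack([cv2.resize(im[a[1]-70:a[1]+70,a[0]-65:a[0]+65],None,fx=3,fy=3,interpolation=cv2.INTER_CUBIC),w])
o=cv2.resize(o,None,fx=.82,fy=.82);cv2.imwrite("pics/c2.png",o);print(o.shape)
```

```text
[ 0.53907847 -0.05756074  0.14943911] 89.83054995390994 [ 0.5   0.47 -0.67  1.83  0.35  0.96 -0.33] 0.1753978515232026 19.99927282333374 [ 0.05787368  0.52694886 -0.37276264]
[269 199]
(344, 779, 3)
```

View pics/c2.png

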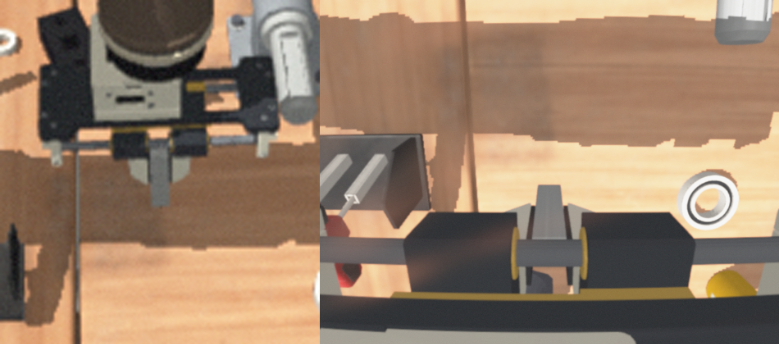

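The key is held upright between the fingers, at (160,185) in the left pane. I'm lowering it to stand on the bench.

{"op": "apply_moves", "data": {"motion": [{"x": 0, "y": 0, "z": -4, "yaw": 0, "hand": -1}, {"x": 0, "y": 0, "z": -8, "yaw": 0, "hand": -1}, {"x": 0, "y": 0, "z": -10, "yaw": 0, "hand": -1}, {"x": 0, "y": 0, "z": -10.5, "yaw": 0, "hand": -1}, {"x": 0, "y": 0, "z": -10.7, "yaw": 0, "hand": -1}, {"x": 0, "y": 0, "z": -10.7, "yaw": 0, "hand": -1}]}}

```text
clock: 7.68
position: [0.5396, -0.058, 0.0428]
ee_rot: [2.22, 2.221, 0.002]
force: [0.4, -0.7, -1.1]
width: 0.174
gripper_force: 20.0
```

{"op": "apply_moves", "data": {"motion": [{"x": 0, "y": 0, "z": -0.1, "yaw": 0, "hand": -1}, {"x": 0, "y": 0, "z": -0.2, "yaw": 0, "hand": -1}, {"x": 0, "y": 0, "z": -0.3, "yaw": 0, "hand": -1}]}}

```text
clock: 8.05
position: [0.5396, -0.058, 0.0407]
ee_rot: [2.22, 2.22, 0.001]
force: [-8.0, -1.4, 30.1]
width: 0.172
gripper_force: 20.0
```

{"op": "apply_moves", "data": {"motion": [{"x": 0, "y": 0, "z": 0.1, "yaw": 0, "hand": -1}, {"x": 0, "y": 0, "z": 0.1, "yaw": 0, "hand": -0.4}, {"x": 0, "y": 0, "z": 0.1, "yaw": 0, "hand": -0.2}, {"x": 0, "y": 0, "z": 0.1, "yaw": 0, "hand": -0.2}, {"x": 0, "y": 0, "z": 2, "yaw": 0, "hand": -0.2}, {"x": 0, "y": 0, "z": 6, "yaw": 0, "hand": -0.2}, {"x": 0, "y": -4, "z": 6, "yaw": 0, "hand": -1}, {"x": 0, "y": -5, "z": 6, "yaw": 0, "hand": -1}, {"x": 0, "y": -5, "z": 6, "yaw": 0, "hand": -1}]}}

```text
clock: 9.18
position: [0.5389, -0.1088, 0.0993]
ee_rot: [2.223, 2.22, 0.0]
force: [0.1, 0.4, -0.8]
width: 0.123
gripper_force: 0.0
```

Run:
```python
from h import *
s=observe();print(s["position"],s["width"])
w=get_image("wrist");m=camera_model("wrist");cv2.imwrite("pics/w5.png",w)
for r in silhouettes("key","wrist")[:4]:
    ys,xs=np.nonzero(r["mask"]); print(r["p"],r["rect"],onz(m,[[xs.mean(),ys.mean()]],.076))
```

```text
[ 0.53886456 -0.108756    0.09930879] 0.12327608778085593
0.55 [263.9, 125.7, 297.8, 166.8] [[ 0.53855737 -0.05293749  0.076     ]]
```

View pics/w5.png

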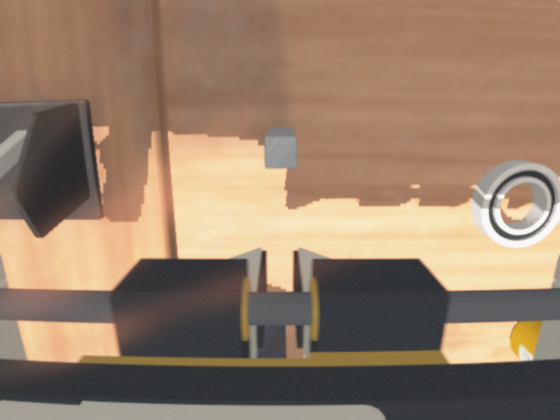

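The key stands free at (280,148), world (0.539, -0.057). I'll tip it over along +y with the closed fingers.

{"op": "apply_moves", "data": {"motion": [{"x": 0, "y": 0, "z": -3.7, "yaw": 0, "hand": -1}, {"x": 0, "y": 1, "z": -3.7, "yaw": 0, "hand": -1}, {"x": 0, "y": 2.5, "z": -3.7, "yaw": 0, "hand": -1}, {"x": 0, "y": 3.3, "z": -3.7, "yaw": 0, "hand": -1}, {"x": 0, "y": 4, "z": -3.7, "yaw": 0, "hand": -1}, {"x": 0, "y": 4.7, "z": -3.7, "yaw": 0, "hand": -1}, {"x": 0, "y": 5.4, "z": -3.7, "yaw": 0, "hand": -1}, {"x": 0, "y": 5.4, "z": -3.7, "yaw": 0, "hand": -1}]}}

```text
clock: 10.28
position: [0.5389, -0.0534, 0.0618]
ee_rot: [-2.22, -2.223, -0.0]
force: [0.1, -0.1, 0.2]
width: 0.006
gripper_force: 0.0
```

{"op": "apply_moves", "data": {"motion": [{"x": 0, "y": -4, "z": 4, "yaw": 0, "hand": -0.2}, {"x": 0, "y": -5, "z": 10, "yaw": 0, "hand": 0}, {"x": 0, "y": -5, "z": 11, "yaw": 0, "hand": 0}, {"x": 0, "y": -5, "z": 11, "yaw": 0, "hand": 0}, {"x": 0, "y": -5, "z": 11, "yaw": 0, "hand": 0}]}}

```text
clock: 10.9
position: [0.5379, -0.1039, 0.1703]
ee_rot: [-2.219, -2.221, 0.002]
force: [-0.0, -0.0, -0.5]
width: 0.479
gripper_force: 0.0
```

Run:
```python
from h import *
s=observe();print(s["position"],s["width"])
w=get_image("wrist");m=camera_model("wrist");cv2.imwrite("pics/w6.png",w)
for r in silhouettes("key","wrist")[:4]:
    ys,xs=np.nonzero(r["mask"]); b=cv2.boxPoints(cv2.minAreaRect(np.c_[xs,ys].astype(np.float32)))
    print(r["p"],r["rect"],onz(m,[[xs.mean(),ys.mean()]],.016),onz(m,b,.016).round(4).tolist())
```

```text
[ 0.53787744 -0.10388666  0.17025861] 0.4788457852483813
0.82 [273.4, 27.4, 294.2, 124.1] [[ 0.53822402 -0.00590409  0.016     ]] [[0.5305, 0.03, 0.016], [0.5463, 0.0301, 0.016], [0.547, -0.0446, 0.016], [0.5303, -0.0447, 0.016]]
0.2 [209.0, 266.7, 285.8, 360.2] [[ 0.5075827  -0.23345079  0.016     ]] [[0.4676, -0.2733, 0.016], [0.4933, -0.1737, 0.016], [0.549, -0.1882, 0.016], [0.5282, -0.2904, 0.016]]
```

View pics/w6.png

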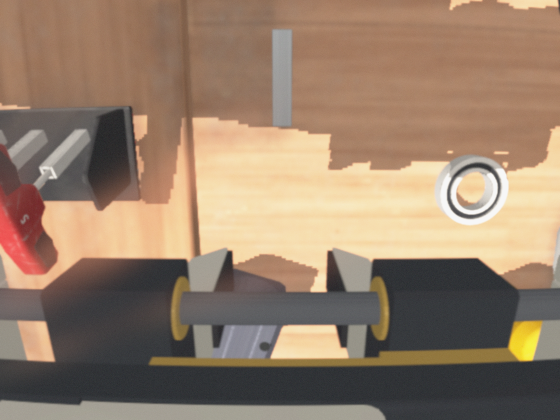

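The key lies flat, spanning (283,30) to (283,125), with its centre at world (0.5385, -0.007) and its length along y. I'll measure the slot with the same camera before grasping.

{"op": "apply_moves", "data": {"motion": [{"x": 3, "y": 0, "z": 4, "yaw": 0, "hand": 0}, {"x": 7, "y": 3, "z": 8, "yaw": 0, "hand": 0}, {"x": 11, "y": 7, "z": 8, "yaw": 0, "hand": 0}, {"x": 13.4, "y": 10.5, "z": 8, "yaw": 0, "hand": 0}, {"x": 13.4, "y": 10.5, "z": 8, "yaw": 0, "hand": 0}, {"x": 13.4, "y": 10.5, "z": 8, "yaw": 0, "hand": 0}, {"x": 13.4, "y": 10.5, "z": 8, "yaw": 0, "hand": 0}]}}

```text
clock: 11.88
position: [0.6724, -0.0006, 0.2513]
ee_rot: [2.223, 2.22, -0.002]
force: [-0.1, -0.2, 1.2]
width: 0.498
gripper_force: 0.0
```

Run:
```python
from h import *
s=observe();print(s["position"],s["width"])
w=get_image("wrist");m=camera_model("wrist");cv2.imwrite("pics/w7.png",w)
np.save("w7T.npy",np.array(m["T"]))
for r in silhouettes("drive_unit","wrist")[:3]:
    print(r["p"],r["rect"])
p=proj(m,[[.672,.095,.103],[.672,.145,.103],[.672,.045,.103]]);print(p)
c=p[0].astype(int)
u0=max(c[0]-100,0);v0=max(c[1]-75,0);print(u0,v0)
o=cv2.resize(w[v0:v0+150,u0:u0+200],None,fx=4,fy=4,interpolation=cv2.INTER_CUBIC);cv2.imwrite("pics/c7.png",o)
```

```text
[ 6.72419566e-01 -6.27208737e-04  2.51303013e-01] 0.49788815809150083
0.8 [231.2, 2.5, 335.0, 134.5]
0.18 [38.6, 0.8, 107.3, 35.4]
[[279.89838154  78.49561345]
 [279.87934791  10.9530857 ]
 [279.91382755 141.77004643]]
179 3
```

View pics/c7.png

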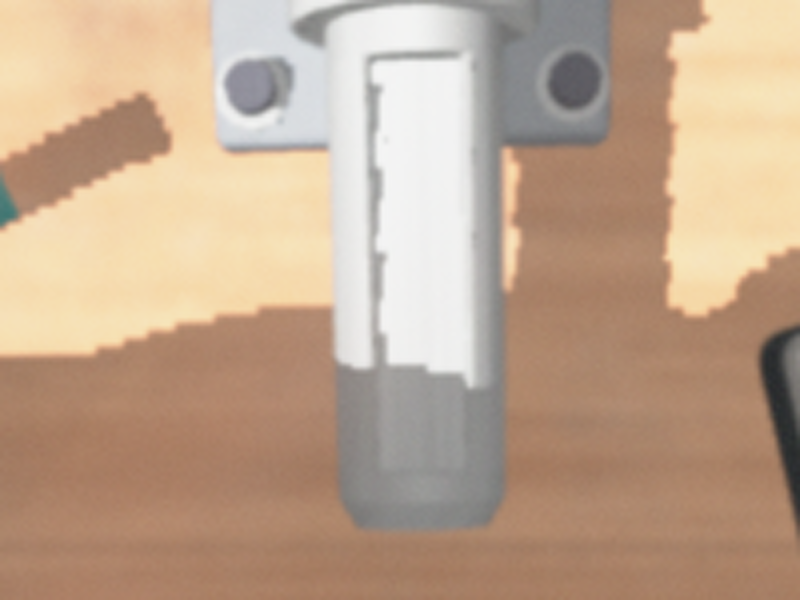

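Run:
```python
from h import *
m=camera_model("wrist");m["T"]=np.load("w7T.npy")
w=cv2.imread("pics/w7.png");g=cv2.cvtColor(w,cv2.COLOR_BGR2GRAY).astype(float)
hsv=cv2.cvtColor(w,cv2.COLOR_BGR2HSV)
# saturation separates shaft from wood: subpixel crossing
L=[];Rr=[]
for v in range(44,124,4):
    s=hsv[v,:,1].astype(float)
    c=282
    def edge(st):
        u=c
        while s[u]<60:u+=st
        a,b=s[u-st],s[u];return u-st+st*(60-a)/(b-a)
    L.append((edge(-1),v));Rr.append((edge(1),v))
l=onz(m,L,.086);r=onz(m,Rr,.086)
mid=(l+r)/2
print("width",(r-l)[:,0].round(4));print("mid x",mid[:,0].round(4),"y",mid[:,1].round(4))
P=np.polyfit(mid[:,1],mid[:,0],1);print("slope deg (dx/dy)",np.degrees(P[0]),"x at .095",np.polyval(P,.095))
k=lambda X,Y:[179+(X+.5)/4-.5,3+(Y+.5)/4-.5]
print("far top edge",onz(m,[k(420,51)],.0995),"far floor",onz(m,[k(420,58)],.0941),"near top",onz(m,[k(422,470)],.0995))
print("slot sides top@100",onz(m,[k(367,100),k(474,100),k(380,440),k(466,440)],.0995))
print("end",onz(m,[k(424,529)],.0705),onz(m,[k(424,529)],.085))
print(g[8:30,284].astype(int),g[110:140,284].astype(int))
```

```text
width [0.0361 0.0362 0.0361 0.0362 0.0362 0.0366 0.0363 0.036  0.0364 0.0364
 0.0365 0.0364 0.0365 0.036  0.036  0.0361 0.0359 0.036  0.0358 0.0359]
mid x [0.6738 0.6738 0.6739 0.6739 0.6741 0.6739 0.6742 0.6743 0.6745 0.6747
 0.6747 0.6748 0.6749 0.6751 0.6752 0.6752 0.6753 0.6754 0.6755 0.6755] y [0.1235 0.1204 0.1172 0.1141 0.1109 0.1077 0.1046 0.1014 0.0982 0.0949
 0.0917 0.0885 0.0852 0.0819 0.0786 0.0753 0.072  0.0687 0.0653 0.062 ]
slope deg (dx/dy) -1.7910234046355167 x at .095 0.674564790332536
far top edge [[0.67490437 0.14257314 0.0995    ]] far floor [[0.67495367 0.14245136 0.0941    ]] near top [[0.67547048 0.06237544 0.0995    ]]
slot sides top@100 [[0.66457005 0.13359299 0.0995    ]
 [0.68546448 0.13359213 0.0995    ]
 [0.6668479  0.06841232 0.0995    ]
 [0.68447336 0.06841249 0.0995    ]]
end [[0.67626515 0.04806454 0.0705    ]] [[0.67609109 0.0492092  0.085     ]]
[240 241 240 240 240 240 237 212 161 176 231 241 241 242 242 242 242 242
 242 241 241 242] [153 151 152 154 152 150 152 152 152 150 147 147 150 155 152 152 154 153
 146 139 136 137 135 134 138 138 140 138 136 135]
```

The slot's far end is at y=0.1424 and its near end at y=0.0624, centred on (0.6743, 0.1024). The drive yaw is +1.8°. Now I'll grasp the key across its middle.

{"op": "apply_moves", "data": {"motion": [{"x": -5, "y": 0, "z": -3, "yaw": 0, "hand": 0}, {"x": -10, "y": -0.5, "z": -8, "yaw": 0, "hand": 0}, {"x": -13.4, "y": -0.7, "z": -13, "yaw": 0, "hand": -0.2}, {"x": -13.4, "y": -0.7, "z": -18, "yaw": 0, "hand": -0.2}, {"x": -13.4, "y": -0.7, "z": -22, "yaw": 0, "hand": -0.2}, {"x": -13.4, "y": -0.7, "z": -23.7, "yaw": 0, "hand": -0.2}, {"x": -13.4, "y": -0.7, "z": -23.9, "yaw": 0, "hand": -0.2}, {"x": -13.4, "y": -0.7, "z": -23.9, "yaw": 0, "hand": -0.2}]}}

```text
clock: 12.98
position: [0.54, -0.006, 0.014]
ee_rot: [2.22, 2.221, 0.002]
force: [-0.0, 0.5, 0.3]
width: 0.402
gripper_force: 0.0
```

{"op": "apply_moves", "data": {"motion": [{"x": -0.1, "y": -0.1, "z": -0.3, "yaw": 0, "hand": -0.2}, {"x": -0.1, "y": -0.1, "z": -0.5, "yaw": 0, "hand": -0.2}, {"x": -0.1, "y": -0.1, "z": -0.5, "yaw": 0, "hand": -1}, {"x": -0.1, "y": -0.1, "z": -0.5, "yaw": 0, "hand": -1}, {"x": -0.1, "y": -0.1, "z": -0.5, "yaw": 0, "hand": -1}, {"x": -0.1, "y": -0.1, "z": -0.5, "yaw": 0, "hand": -1}, {"x": -0.1, "y": -0.1, "z": -0.5, "yaw": 0, "hand": -1}], "newtons": 25}}

```text
clock: 13.85
position: [0.5381, -0.007, 0.0078]
ee_rot: [2.221, 2.222, 0.0]
force: [1.2, -0.2, 2.1]
width: 0.173
gripper_force: 25.0
```

{"op": "apply_moves", "data": {"motion": [{"x": 0, "y": 0, "z": 3, "yaw": 0, "hand": -1}, {"x": 0, "y": 0, "z": 8, "yaw": 0, "hand": -1}, {"x": 1, "y": 1, "z": 13, "yaw": 1.8, "hand": -1}, {"x": 5, "y": 4, "z": 15, "yaw": 1.8, "hand": -1}, {"x": 9, "y": 8, "z": 15, "yaw": 1.8, "hand": -1}, {"x": 13, "y": 10.9, "z": 15, "yaw": 1.8, "hand": -1}, {"x": 13.6, "y": 10.9, "z": 14, "yaw": 1.8, "hand": -1}, {"x": 13.6, "y": 10.9, "z": 12, "yaw": 1.8, "hand": -1}, {"x": 13.6, "y": 10.9, "z": 12, "yaw": 1.8, "hand": -1}, {"x": 13.6, "y": 10.9, "z": 12, "yaw": 1.8, "hand": -1}]}}

```text
clock: 15.1
position: [0.6733, 0.1009, 0.1277]
ee_rot: [-2.187, -2.256, 0.001]
force: [0.4, 0.2, -0.7]
width: 0.17
gripper_force: 25.0
```

```bash
cat > st.py <<'E'
from h import *
from scipy.spatial.transform import Rotation as R
def st():
    s=observe();Rm=R.from_rotvec(s["ee_rot"]).as_matrix()
    print(s["clock"],s["position"].round(4),"yaw",np.degrees(np.arctan2(Rm[1,0],Rm[0,0])).round(2),"w",round(s["width"],3),"F",s["force"].round(1),round(s["gripper_force"],1));return s
E
python3 - <<'E'
from st import *
s=st()
w=get_image("wrist");m=camera_model("wrist");cv2.imwrite("pics/w8.png",w)
kt=s["position"][2]-.0078+.016
print("key top z",kt, proj(m,[[s["position"][0],s["position"][1]+d,kt] for d in (-.038,0,.038)]))
for r in silhouettes("key","wrist")[:2]:
    ys,xs=np.nonzero(r["mask"]); b=cv2.boxPoints(cv2.minAreaRect(np.c_[xs,ys].astype(np.float32)))
    print(r["p"],r["rect"],onz(m,b,kt).round(4).tolist())
for c in ["top","side"]:
    get_image(c);M=camera_model(c)
    for r in silhouettes("key",c)[:3]:
        print(c,r["p"],r["rect"],proj(M,[s["position"]]))
E
```

```text
15.1 [0.6733 0.1009 0.1277] yaw 91.78 w 0.17 F [ 0.4  0.2 -0.7] 25.0
key top z 0.13592781532986076 [[277.32799136 349.7412272 ]
 [279.85744402 278.9185812 ]
 [282.75744007 197.16102466]]
0.94 [262.8, 189.9, 298.9, 350.0] [[0.6637, 0.1417, 0.1359], [0.6796, 0.1422, 0.1359], [0.6833, 0.0631, 0.1359], [0.6649, 0.0625, 0.1359]]
0.93 [79.0, 150.0, 150.1, 200.0] [[0.585, 0.1456, 0.1359], [0.6142, 0.1586, 0.1359], [0.6184, 0.1484, 0.1359], [0.5889, 0.1347, 0.1359]]
top 0.38 [191.1, 282.5, 203.8, 289.2] [[217.6757467  158.21392943]]
side 0.71 [259.0, 133.5, 268.2, 161.8] [[323.74679561 147.22567152]]
side 0.61 [323.0, 137.3, 328.7, 163.6] [[323.74679561 147.22567152]]
side 0.54 [240.1, 271.4, 274.6, 317.5] [[323.74679561 147.22567152]]
```

Run:
```python
from st import *
s=st();m=camera_model("wrist");w=cv2.imread("pics/w8.png");g=cv2.cvtColor(w,cv2.COLOR_BGR2GRAY).astype(int)
p=s["position"];a=np.radians(1.8);ax=np.array([-np.sin(a),np.cos(a),0]);
for z,n in((p[2]+.0082,"top"),(p[2]-.0078,"bot")):print(n,proj(m,[np.r_[p[:2],z]+.038*ax]))
sl=np.array([.6743,.1024,.0995]);print("slot far",proj(m,[sl+.04*ax,[*(sl+.04*ax)[:2],.0941],sl+.048*ax]),"sides",proj(m,[sl+.03*ax+[-.009,0,0],sl+.03*ax+[.009,0,0]]))
for u in(275,281,287):print(u,g[130:215,u].tolist())
for v in (172,180,195,215):print(v,g[v,245:320].tolist())
```

```text
15.4 [0.674  0.1018 0.1283] yaw 91.81 w 0.171 F [-0.5  0.3 -2.1] 25.0
top [[280.91666992 196.78119239]]
bot [[280.80343538 188.40092957]]
slot far [[281.25812642 174.52069181]
 [281.21557027 172.64963161]
 [281.2932034  159.03660988]] sides [[263.98809463 192.86836767]
 [298.42645895 193.95955786]]
275 [217, 214, 200, 158, 126, 124, 134, 143, 145, 144, 145, 148, 147, 149, 151, 150, 149, 148, 147, 146, 148, 149, 148, 149, 150, 148, 149, 149, 148, 146, 142, 144, 144, 142, 146, 143, 143, 144, 145, 145, 145, 143, 144, 146, 146, 148, 151, 151, 152, 150, 152, 151, 152, 152, 152, 152, 152, 152, 152, 150, 138, 127, 126, 125, 126, 123, 125, 127, 132, 141, 145, 145, 145, 145, 144, 145, 146, 144, 145, 145, 145, 146, 145, 144, 142]
281 [212, 213, 203, 170, 138, 129, 132, 143, 147, 148, 148, 147, 149, 150, 151, 151, 147, 147, 147, 146, 148, 152, 149, 148, 149, 149, 148, 147, 148, 145, 145, 142, 147, 149, 152, 148, 151, 150, 149, 149, 149, 150, 148, 149, 147, 149, 149, 150, 150, 150, 149, 149, 149, 149, 149, 150, 149, 149, 149, 148, 135, 126, 126, 124, 125, 125, 121, 123, 132, 140, 143, 144, 146, 
[... 1309 characters left out ...]
 129, 133, 134, 132, 132, 131, 126, 124, 124, 123, 125, 124, 122, 125, 124, 125, 125, 124, 126, 123, 125, 124, 124, 125, 126, 125, 123, 122, 123, 122, 120, 121, 123, 119, 120, 119, 122, 120, 123, 120, 122, 133, 146, 150, 147, 140, 133, 135, 138, 138, 138, 137, 135, 136, 135, 132, 134, 130, 130, 130, 131, 135, 137, 137]
215 [136, 136, 135, 135, 135, 135, 136, 132, 126, 128, 128, 131, 131, 131, 133, 132, 138, 142, 148, 151, 150, 150, 149, 149, 151, 151, 151, 150, 148, 148, 144, 145, 147, 146, 145, 145, 146, 146, 145, 145, 144, 143, 146, 145, 144, 146, 147, 147, 151, 150, 147, 145, 139, 140, 147, 145, 133, 133, 137, 138, 140, 139, 137, 134, 133, 135, 130, 131, 130, 132, 134, 140, 142, 144, 144]
```

```bash
cat > sl.py <<'E'
from st import *
s=st();m=camera_model("wrist");w=get_image("wrist");st();cv2.imwrite("pics/w9.png",w);g=cv2.cvtColor(w,cv2.COLOR_BGR2GRAY).astype(int)
p=s["position"];a=np.radians(1.8);ax=np.array([-np.sin(a),np.cos(a),0]);px=np.array([np.cos(a),np.sin(a),0])
sl=np.array([.6743,.1024,.0995])
for d in(.03,.036): print("pred slot sides",proj(m,[sl+d*ax-.009*px,sl+d*ax+.009*px]).round(1).tolist())
q=np.r_[p[:2],p[2]-.0078]
print("pred key end bottom",proj(m,[q+.038*ax-.008*px,q+.038*ax+.008*px]).round(1).tolist(),"slot far",proj(m,[sl+.04*ax]))
for v in (178,182,186,195): print(v,g[v,255:310].tolist())
for u in (275,281): print(u,g[160:205,u].tolist())
E
python3 sl.py
```

```text
15.4 [0.674  0.1018 0.1283] yaw 91.81 w 0.171 F [-0.5  0.3 -2.1] 25.0
15.45 [0.674  0.1019 0.1282] yaw 91.81 w 0.168 F [ 1.  -0.2 -1.6] 25.0
pred slot sides [[264.0, 193.4], [298.4, 193.4]]
pred slot sides [[263.9, 182.1], [298.6, 182.2]]
pred key end bottom [[263.5, 188.4], [298.1, 188.4]] slot far [[281.25812642 174.52069181]]
178 [134, 133, 134, 134, 136, 136, 139, 142, 142, 142, 140, 142, 143, 150, 153, 152, 152, 152, 149, 152, 150, 151, 151, 150, 150, 148, 150, 150, 148, 145, 145, 147, 148, 149, 150, 146, 147, 148, 149, 148, 149, 149, 151, 151, 146, 134, 136, 138, 138, 139, 137, 136, 137, 135, 135]
182 [130, 134, 134, 137, 136, 138, 140, 140, 142, 139, 140, 138, 146, 149, 152, 152, 152, 154, 151, 151, 151, 153, 152, 150, 149, 150, 148, 150, 146, 148, 145, 146, 149, 150, 149, 149, 149, 147, 150, 149, 147, 150, 151, 151, 144, 134, 131, 137, 139, 136, 136, 136, 135, 136, 135]
186 [130, 134, 135, 134, 136, 136, 140, 140, 139, 140, 140, 139, 147, 150, 152, 154, 153, 151, 152, 152, 153, 153, 150, 150, 150, 149, 149, 149, 149, 147, 147, 148, 148, 149, 149, 148, 149, 147, 150, 148, 148, 150, 150, 149, 143, 136, 135, 137, 138, 139, 138, 137, 138, 136, 134]
195 [130, 132, 132, 134, 135, 135, 133, 125, 122, 123, 125, 124, 125, 125, 124, 126, 124, 126, 126, 125, 123, 124, 125, 127, 125, 124, 121, 124, 122, 122, 123, 122, 120, 121, 121, 120, 122, 122, 122, 120, 121, 123, 133, 145, 143, 131, 133, 135, 137, 138, 136, 136, 134, 135, 134]
275 [147, 146, 144, 145, 147, 147, 148, 147, 146, 147, 147, 148, 146, 145, 145, 147, 149, 152, 150, 154, 151, 153, 151, 151, 151, 150, 153, 153, 152, 149, 139, 127, 124, 125, 125, 123, 124, 127, 132, 140, 143, 144, 145, 146, 144]
281 [147, 146, 143, 144, 146, 150, 150, 149, 148, 149, 149, 148, 149, 148, 149, 148, 149, 151, 150, 149, 151, 149, 148, 150, 150, 150, 149, 150, 149, 147, 137, 128, 125, 124, 124, 121, 122, 125, 130, 141, 141, 146, 145, 148, 145]
```

{"op": "apply_moves", "data": {"motion": [{"x": 0.1, "y": 0.1, "z": -0.5, "yaw": 0, "hand": -1}, {"x": 0.13, "y": 0.12, "z": -1.2, "yaw": 0, "hand": -1}, {"x": 0.13, "y": 0.12, "z": -1.7, "yaw": 0, "hand": -1}, {"x": 0.13, "y": 0.12, "z": -1.9, "yaw": 0, "hand": -1}, {"x": 0.13, "y": 0.12, "z": -1.9, "yaw": 0, "hand": -1}, {"x": 0.13, "y": 0.12, "z": -1.9, "yaw": 0, "hand": -1}]}}

```text
clock: 16.2
position: [0.6753, 0.1032, 0.109]
ee_rot: [2.186, 2.256, 0.001]
force: [-0.8, 0.5, -0.9]
width: 0.173
gripper_force: 25.0
```

```bash
python3 sl.py
```

```text
16.2 [0.6753 0.1032 0.109 ] yaw 91.82 w 0.173 F [-0.8  0.5 -0.9] 25.0
16.25 [0.6753 0.1032 0.109 ] yaw 91.82 w 0.171 F [-0.5  0.  -1.6] 25.0
pred slot sides [[259.6, 205.7], [297.7, 205.7]]
pred slot sides [[259.4, 193.3], [297.8, 193.4]]
pred key end bottom [[263.5, 188.4], [298.2, 188.4]] slot far [[278.61969357 184.96912612]]
178 [138, 138, 139, 137, 139, 138, 138, 138, 141, 139, 140, 142, 143, 143, 144, 143, 146, 146, 147, 149, 149, 149, 148, 150, 148, 150, 150, 149, 150, 150, 147, 149, 148, 148, 147, 147, 144, 147, 146, 144, 144, 144, 140, 139, 140, 139, 141, 140, 138, 138, 138, 138, 138, 136, 136]
182 [139, 140, 138, 139, 137, 139, 137, 140, 140, 141, 141, 141, 142, 144, 146, 145, 146, 147, 147, 149, 147, 148, 149, 147, 148, 149, 151, 150, 148, 149, 148, 149, 148, 148, 148, 147, 145, 146, 145, 143, 143, 144, 142, 143, 141, 139, 139, 138, 137, 136, 139, 136, 137, 140, 134]
186 [138, 141, 139, 142, 138, 138, 139, 138, 143, 142, 143, 143, 144, 147, 145, 146, 146, 147, 146, 147, 148, 147, 148, 148, 149, 149, 150, 148, 148, 148, 148, 150, 148, 147, 147, 146, 147, 144, 142, 144, 143, 143, 143, 142, 139, 138, 138, 139, 137, 138, 137, 135, 135, 137, 137]
195 [137, 141, 141, 142, 141, 139, 133, 127, 124, 122, 124, 126, 125, 123, 126, 126, 123, 126, 124, 124, 128, 123, 125, 127, 125, 124, 125, 122, 123, 122, 122, 120, 121, 121, 121, 121, 121, 121, 120, 122, 120, 124, 134, 141, 140, 134, 134, 135, 138, 139, 137, 136, 135, 136, 135]
275 [244, 245, 245, 244, 244, 244, 244, 239, 198, 153, 146, 145, 142, 144, 147, 148, 149, 147, 149, 150, 148, 148, 147, 148, 147, 147, 148, 149, 148, 148, 138, 129, 123, 125, 126, 128, 125, 125, 132, 140, 143, 145, 143, 145, 145]
281 [241, 241, 237, 196, 155, 149, 147, 148, 147, 145, 147, 146, 147, 150, 149, 151, 147, 147, 150, 148, 150, 149, 151, 150, 149, 149, 150, 148, 147, 144, 137, 126, 125, 124, 126, 125, 123, 125, 133, 140, 144, 145, 145, 146, 147]
```

Run:
```python
from h import *
w=cv2.imread("pics/w9.png");g=cv2.cvtColor(w,cv2.COLOR_BGR2GRAY).astype(float)
for a,b in((186,189),(191,194),(194,197),(200,205),(210,215),(222,228)):print(a,g[a:b,245:315].mean(0).round().astype(int).tolist())
print(g[165:200,266:294].mean(1).round().astype(int).tolist())
```

```text
186 [133, 129, 129, 130, 131, 133, 134, 133, 135, 136, 138, 139, 141, 142, 140, 139, 138, 137, 143, 146, 146, 148, 148, 150, 148, 148, 147, 150, 148, 150, 148, 148, 148, 148, 149, 148, 148, 148, 148, 148, 148, 149, 148, 147, 147, 146, 146, 146, 145, 146, 145, 146, 146, 146, 140, 133, 135, 138, 137, 138, 138, 135, 136, 135, 136, 133, 133, 131, 130, 131]
191 [131, 128, 130, 130, 131, 133, 133, 134, 135, 135, 137, 139, 142, 141, 140, 140, 137, 126, 125, 124, 126, 126, 126, 126, 126, 126, 126, 127, 126, 126, 126, 124, 126, 125, 125, 127, 125, 126, 125, 125, 125, 126, 126, 125, 124, 124, 124, 124, 122, 122, 125, 131, 143, 147, 140, 134, 135, 136, 140, 138, 137, 135, 136, 135, 136, 133, 131, 132, 131, 130]
194 [130, 128, 129, 131, 130, 132, 134, 134, 135, 136, 137, 140, 142, 141, 141, 138, 133, 126, 124, 123, 126, 125, 124, 123, 125, 125, 124, 125, 124, 125, 126, 124, 124, 125, 124, 123, 125, 122, 123, 122, 123, 121, 121, 121, 121, 122, 121, 121, 121, 122, 121, 124, 134, 141, 139, 134, 135, 136, 138, 138, 137, 136, 136, 136, 135, 134, 132, 132, 132, 130]
200 [129, 127, 128, 130, 130, 131, 
[... 505 characters left out ...]
145, 146, 146, 145, 145, 144, 144, 144, 146, 146, 148, 149, 150, 148, 147, 143, 139, 134, 130, 133, 137, 138, 139, 139, 136, 135, 136, 135, 134, 132, 130, 131, 130, 129]
222 [134, 128, 128, 129, 131, 130, 132, 132, 133, 135, 136, 138, 140, 140, 140, 138, 137, 144, 148, 150, 150, 150, 150, 150, 149, 151, 150, 148, 148, 145, 146, 145, 147, 146, 146, 145, 145, 146, 146, 145, 145, 145, 145, 145, 145, 146, 148, 149, 150, 149, 147, 143, 137, 132, 129, 134, 137, 138, 139, 137, 136, 135, 136, 135, 134, 132, 130, 131, 129, 130]
[185, 184, 178, 161, 149, 147, 145, 143, 145, 147, 147, 147, 147, 147, 147, 147, 147, 147, 147, 147, 147, 147, 148, 149, 146, 137, 127, 124, 124, 123, 123, 123, 125, 132, 141]
```

Run:
```python
from st import *
s=st();m=camera_model("wrist");w=cv2.imread("pics/w9.png");S=cv2.cvtColor(w,cv2.COLOR_BGR2HSV)[:,:,1].astype(float)
c=281;o=[]
def edge(x,st):
    u=c
    while x[u]<60:u+=st
    a,b=x[u-st],x[u];return u-st+st*(60-a)/(b-a)
for v in range(165,225,6):
    x=S[v];l,r=edge(x,-1),edge(x,1);P=onz(m,[[l,v],[r,v]],.0862);mid=P.mean(0);o.append(mid);print(v,round(l,1),round(r,1),mid.round(4),(P[1,0]-P[0,0]).round(4))
p=onz(m,[[261.6,192],[296.6,192]],.101);print("key end mid",p.mean(0))
p=onz(m,[[262.5,187],[299.3,187]],.0995);print("slot mid",p.mean(0))
```

```text
16.25 [0.6753 0.1032 0.109 ] yaw 91.82 w 0.171 F [-0.5  0.  -1.6] 25.0
165 231.6 331.6 [0.6742 0.1497 0.0862] 0.0495
171 245.2 317.2 [0.6742 0.1466 0.0862] 0.0358
177 245.2 316.5 [0.6741 0.1436 0.0862] 0.0356
183 245.1 316.5 [0.6742 0.1406 0.0862] 0.0358
189 244.9 316.4 [0.6742 0.1375 0.0862] 0.036
195 245.0 316.0 [0.6742 0.1344 0.0862] 0.0359
201 244.8 315.7 [0.6742 0.1312 0.0862] 0.036
207 245.2 315.5 [0.6744 0.128  0.0862] 0.0359
213 245.2 315.3 [0.6744 0.1249 0.0862] 0.036
219 245.2 314.9 [0.6744 0.1216 0.0862] 0.0359
key end mid [0.67338281 0.13937023 0.101     ]
slot mid [0.67415288 0.14143615 0.0995    ]
```

Run:
```python
from st import *
m=camera_model("wrist");w=cv2.imread("pics/w9.png");g=cv2.GaussianBlur(cv2.cvtColor(w,cv2.COLOR_BGR2GRAY).astype(np.float32),(1,7),0)
S=cv2.GaussianBlur(cv2.cvtColor(w,cv2.COLOR_BGR2HSV)[:,:,1].astype(np.float32),(1,5),0)
def cross(x,a,b,lo=None):
    d=np.abs(np.diff(x[a:b]));return a+ (d**3*np.arange(len(d))).sum()/(d**3).sum()+.5
K=[];H=[]
for v in range(172,300,4):
    l,r=cross(S[v],238,252),cross(S[v],306,324)
    P=onz(m,[[l,v],[r,v]],.0862);H.append([*P.mean(0)[:2],P[1,0]-P[0,0]])
for v in range(202,300,4):
    l,r=cross(g[v],258,266),cross(g[v],293,301)
    P=onz(m,[[l,v],[r,v]],.1172);K.append([*P.mean(0)[:2],P[1,0]-P[0,0]])
H=np.array(H);K=np.array(K);print(H.round(4).tolist());print(K.round(4).tolist())
for A,wd in((H,.036),(K,.016)):
    k=abs(A[:,2]-wd)<.001;f=np.polyfit(A[k,1],A[k,0],1);print(k.sum(),np.degrees(f[0]),np.polyval(f,.1024),np.polyval(f,.14))
```

```text
[[0.6741, 0.1461, 0.0353], [0.6741, 0.1441, 0.0354], [0.6742, 0.1421, 0.0354], [0.6742, 0.14, 0.0356], [0.6742, 0.138, 0.0357], [0.6741, 0.1359, 0.0356], [0.6742, 0.1338, 0.0356], [0.6742, 0.1317, 0.0357], [0.6743, 0.1296, 0.0357], [0.6744, 0.1275, 0.0357], [0.6744, 0.1254, 0.0358], [0.6744, 0.1232, 0.0357], [0.6744, 0.1211, 0.0357], [0.6745, 0.1189, 0.0357], [0.6745, 0.1167, 0.0357], [0.6746, 0.1145, 0.0358], [0.6746, 0.1123, 0.0358], [0.6746, 0.1101, 0.0357], [0.6747, 0.1078, 0.0356], [0.6747, 0.1056, 0.0357], [0.6747, 0.1033, 0.0404], [0.6766, 0.101, 0.0403], [0.6748, 0.0987, 0.0419], [0.6747, 0.0963, 0.0427], [0.6751, 0.094, 0.042], [0.6752, 0.0917, 0.0421], [0.676, 0.0893, 0.0435], [0.6757, 0.0869, 0.0413], [0.6753, 0.0845, 0.0397], [0.6754, 0.082, 0.0394], [0.6755, 0.0796, 0.042], [0.6755, 0.0771, 0.0432]]
[[0.6735, 0.1389, 0.0149], [0.6738, 0.1371, 0.0151], [0.6738, 0.1354, 0.0148], [0.674, 0.1336, 0.0152], [0.6739, 0.1318, 0.0154], [0.674, 0.13, 0.0155], [0.6739, 0.1282, 0.0151], [0.674, 0.1264, 0.0151], [0.6738, 0.1246, 0.0148], [0.674, 0.1227, 0.015], [0.6741, 0.1209, 0.0151], [0.6741, 0.119, 0.0152], [0.6741, 0.1171, 0.0158], [0.6742, 0.1152, 0.0159], [0.6743, 0.1133, 0.0157], [0.6744, 0.1114, 0.0155], [0.6745, 0.1095, 0.0155], [0.6746, 0.1075, 0.0155], [0.6746, 0.1056, 0.0156], [0.6747, 0.1036, 0.0156], [0.6748, 0.1016, 0.0155], [0.6749, 0.0996, 0.0156], [0.6749, 0.0976, 0.0156], [0.6749, 0.0955, 0.0158], [0.675, 0.0935, 0.0147]]
20 -0.9398848946497823 0.6747682061510981 0.6741514125174455
21 -1.5968877495656097 0.6746900599073432 0.6736421122243912
```

{"op": "apply_moves", "data": {"motion": [{"x": 0.01, "y": 0.06, "z": 0, "yaw": -0.7, "hand": -1}, {"x": 0.01, "y": 0.06, "z": -0.2, "yaw": -0.7, "hand": -1}, {"x": 0.01, "y": 0.06, "z": -0.4, "yaw": -0.7, "hand": -1}, {"x": 0.01, "y": 0.06, "z": -0.4, "yaw": -0.7, "hand": -1}]}}

```text
clock: 16.75
position: [0.6751, 0.1036, 0.1044]
ee_rot: [-2.199, -2.243, 0.001]
force: [-0.4, -1.5, -1.2]
width: 0.169
gripper_force: 25.0
```

{"op": "apply_moves", "data": {"motion": [{"x": 0, "y": 0, "z": -0.1, "yaw": 0, "hand": -1}, {"x": 0, "y": 0, "z": -0.2, "yaw": 0, "hand": -1}, {"x": 0, "y": 0, "z": -0.2, "yaw": 0, "hand": -1}]}}

```text
clock: 17.12
position: [0.6753, 0.1037, 0.1027]
ee_rot: [2.2, 2.243, -0.0]
force: [0.1, 0.4, -2.2]
width: 0.172
gripper_force: 25.0
```

Down inside the slot with no resistance. I'm releasing gently and backing off.

{"op": "apply_moves", "data": {"motion": [{"x": 0, "y": 0, "z": -0.05, "yaw": 0, "hand": -1}, {"x": 0, "y": 0, "z": -0.05, "yaw": 0, "hand": -0.5}, {"x": 0, "y": 0, "z": -0.05, "yaw": 0, "hand": -0.4}, {"x": 0, "y": 0, "z": 0, "yaw": 0, "hand": -0.3}, {"x": 0, "y": 0, "z": 2, "yaw": 0, "hand": -0.2}, {"x": 0, "y": -4, "z": 6, "yaw": 0, "hand": 0}, {"x": 0, "y": -9, "z": 10, "yaw": 0, "hand": 0}, {"x": 0, "y": -9.5, "z": 13, "yaw": 0, "hand": 0}, {"x": 0, "y": -9.5, "z": 13, "yaw": 0, "hand": 0}, {"x": 0, "y": -9.5, "z": 13, "yaw": 0, "hand": 0}]}}

```text
clock: 18.38
position: [0.6751, 0.0093, 0.2332]
ee_rot: [2.199, 2.244, 0.001]
force: [0.3, -0.4, -1.1]
width: 0.496
gripper_force: 0.0
```

Run:
```python
from st import *
s=st();m=camera_model("wrist");w=get_image("wrist");cv2.imwrite("pics/w10.png",w);st()
for r in silhouettes("key","wrist")[:3]:
    ys,xs=np.nonzero(r["mask"]); b=cv2.boxPoints(cv2.minAreaRect(np.c_[xs,ys].astype(np.float32)))
    print(r["p"],r["rect"],onz(m,b,.110).round(4).tolist(),onz(m,b,.110).mean(0))
print(proj(m,[[.6748,.1024-.048,.11],[.6742,.1424,.11]]))
```

```text
18.375 [0.6751 0.0093 0.2332] yaw 91.16 w 0.496 F [ 0.3 -0.4 -1.1] 0.0
18.425 [0.6748 0.0094 0.2325] yaw 91.18 w 0.501 F [-0.2 -0.2 -0. ] 0.0
0.57 [271.7, 22.2, 295.1, 132.5] [[0.6668, 0.0647, 0.11], [0.6656, 0.1405, 0.11], [0.6819, 0.1408, 0.11], [0.6841, 0.065, 0.11]] [0.67459487 0.10274907 0.11      ]
[[281.30917007 145.91513319]
 [283.22723645  21.3674774 ]]
```

The key is bedded: seen from y=0.065 to 0.141, centre (0.6746, 0.1027), length 76 mm. Next I'll get a close measurement of the hub.

{"op": "apply_moves", "data": {"motion": [{"x": -3, "y": -5, "z": 0, "yaw": -4, "hand": 1}, {"x": -6, "y": -10, "z": 0, "yaw": -10, "hand": 1}, {"x": -9, "y": -15, "z": 0, "yaw": -15, "hand": 1}, {"x": -12, "y": -20, "z": 0, "yaw": -19.7, "hand": 1}, {"x": -16, "y": -25, "z": 0, "yaw": -19.7, "hand": 1}, {"x": -19, "y": -29, "z": 0, "yaw": -19.7, "hand": 1}, {"x": -20, "y": -31, "z": 0, "yaw": -19.7, "hand": 1}, {"x": -20, "y": -31, "z": 0, "yaw": -19.7, "hand": 1}, {"x": -20, "y": -31, "z": 0, "yaw": -19.7, "hand": 1}, {"x": -20, "y": -31, "z": 0, "yaw": -19.7, "hand": 1}]}}

```text
clock: 19.73
position: [0.4762, -0.2996, 0.2326]
ee_rot: [-2.548, -1.837, -0.001]
force: [-0.7, -0.3, -0.5]
width: 1.0
gripper_force: 0.0
```

```bash
cat > hub.py <<'E'
from st import *
s=st();m=camera_model("wrist");w=get_image("wrist");cv2.imwrite("pics/w11.png",w);st()
for r in silhouettes("hub","wrist")[:2]:
    M=r["mask"].astype(np.uint8);ys,xs=np.nonzero(M); q=cv2.minAreaRect(np.c_[xs,ys].astype(np.float32));b=cv2.boxPoints(q)
    print(r["p"],r["rect"],q)
    B=onz(m,b,.06);print(B.round(4).tolist(),B.mean(0),"yaws",[np.degrees(np.arctan2(*(B[(i+1)%4]-B[i])[[1,0]])).round(1) for i in range(4)],[np.linalg.norm(B[(i+1)%4]-B[i]).round(4) for i in range(4)])
    a=np.radians(-18.5)
    # left/right mask edge per row
    for v in range(int(r["rect"][1])+4,int(r["rect"][3]),8):
        x=np.nonzero(M[v])[0];print(v,x.min(),x.max(),onz(m,[[x.min(),v],[x.max()+1,v]],.06)[:,:2].round(4).tolist())
E
python3 hub.py
```

```text
19.725 [ 0.4762 -0.2996  0.2326] yaw 71.58 w 1.0 F [-0.7 -0.3 -0.5] 0.0
19.775 [ 0.4761 -0.2998  0.2327] yaw 71.56 w 1.001 F [ 0.   1.  -0.3] 0.0
0.98 [251.9, 52.7, 317.8, 130.4] ((283.85162353515625, 89.7275161743164), (73.80096435546875, 69.12846374511719), 88.83085632324219)
[[0.4873, -0.1794, 0.06], [0.5431, -0.1967, 0.06], [0.5263, -0.256, 0.06], [0.468, -0.238, 0.06]] [ 0.50620654 -0.21754068  0.06      ] yaws [np.float64(-17.2), np.float64(-105.8), np.float64(162.8), np.float64(71.8)] [np.float64(0.0584), np.float64(0.0616), np.float64(0.061), np.float64(0.0616)]
56 250 317 [[0.4878, -0.1817], [0.5425, -0.1998]]
64 249 317 [[0.4849, -0.1875], [0.5406, -0.206]]
72 249 317 [[0.4827, -0.1937], [0.5386, -0.2122]]
80 250 317 [[0.4813, -0.2002], [0.5367, -0.2185]]
88 251 316 [[0.48, -0.2067], [0.534, -0.2246]]
96 250 316 [[0.4769, -0.2127], [0.532, -0.231]]
104 250 316 [[0.4747, -0.2191], [0.53, -0.2374]]
112 250 316 [[0.4724, -0.2255], [0.528, -0.244]]
120 250 316 [[0.4701, -0.232], [0.526, -0.2505]]Traceback (most recent call last):
  File "hub.py", line 10, in <module>
    x=np.nonzero(M[v])[0];print(v,x.min(),x.max(),onz(m,[[x.min(),v],[x.max()+1,v]],.06)[:,:2].round(4).tolist())
                                  ~~~~~^^
    return umr_minimum(a, axis, None, out, keepdims, initial, where)
ValueError: zero-size array to reduction operation minimum which has no identity
```

{"op": "apply_moves", "data": {"motion": [{"x": 1.5, "y": 4, "z": -2, "yaw": 0, "hand": 1}, {"x": 3, "y": 8.2, "z": -6, "yaw": 0, "hand": 1}, {"x": 3, "y": 8.2, "z": -11, "yaw": 0, "hand": 1}, {"x": 3, "y": 8.2, "z": -16, "yaw": 0, "hand": 1}, {"x": 3, "y": 8.2, "z": -20, "yaw": 0, "hand": 1}, {"x": 3, "y": 8.2, "z": -21, "yaw": 0, "hand": 1}, {"x": 3, "y": 8.2, "z": -21, "yaw": 0, "hand": 1}]}}

```text
clock: 20.7
position: [0.5057, -0.2188, 0.0231]
ee_rot: [-2.55, -1.834, -0.0]
force: [0.5, 0.9, 0.7]
width: 1.002
gripper_force: 0.0
```

{"op": "apply_moves", "data": {"motion": [{"x": 0, "y": 0, "z": 0, "yaw": 0, "hand": -1}, {"x": 0, "y": 0, "z": 0, "yaw": 0, "hand": -1}, {"x": 0, "y": 0, "z": 0, "yaw": 0, "hand": -1}, {"x": 0, "y": 0, "z": 0, "yaw": 0, "hand": -1}, {"x": 0, "y": 0, "z": 0, "yaw": 0, "hand": -1}, {"x": 0, "y": 0, "z": 0, "yaw": 0, "hand": -1}], "newtons": 40}}

```text
clock: 21.45
position: [0.5058, -0.2196, 0.0233]
ee_rot: [2.55, 1.833, 0.001]
force: [-0.9, -1.1, 5.8]
width: 0.632
gripper_force: 40.0
```

{"op": "apply_moves", "data": {"motion": [{"x": 0, "y": 0, "z": 2, "yaw": 0, "hand": -1}, {"x": 0, "y": 0, "z": 7, "yaw": 0, "hand": -1}, {"x": 0, "y": 2, "z": 12, "yaw": 0, "hand": -1}, {"x": 1, "y": 6, "z": 15, "yaw": 5, "hand": -1}, {"x": 3, "y": 11, "z": 15, "yaw": 10, "hand": -1}, {"x": 6, "y": 15, "z": 15, "yaw": 15, "hand": -1}, {"x": 10, "y": 18, "z": 15, "yaw": 19.6, "hand": -1}, {"x": 15, "y": 19, "z": 15, "yaw": 19.6, "hand": -1}, {"x": 17.2, "y": 19, "z": 13, "yaw": 19.6, "hand": -1}, {"x": 17.2, "y": 19, "z": 10, "yaw": 19.6, "hand": -1}]}}

```text
clock: 22.7
position: [0.6785, -0.0287, 0.1212]
ee_rot: [-2.201, -2.241, -0.001]
force: [0.3, 1.5, -5.9]
width: 0.633
gripper_force: 40.0
```

{"op": "apply_moves", "data": {"motion": [{"x": 0, "y": 0, "z": -2, "yaw": 0, "hand": -1}, {"x": 0, "y": 0, "z": -4, "yaw": 0, "hand": -1}, {"x": 0, "y": 0, "z": -4, "yaw": 0, "hand": -1}, {"x": 0, "y": 0, "z": -4, "yaw": 0, "hand": -1}, {"x": 0, "y": 0, "z": -4, "yaw": 0, "hand": -1}]}}

```text
clock: 23.32
position: [0.678, -0.0292, 0.084]
ee_rot: [2.201, 2.24, 0.002]
force: [0.0, -0.2, -5.0]
width: 0.633
gripper_force: 40.0
```

```bash
cat > hs.py <<'E'
from st import *
s=st();m=camera_model("wrist");w=get_image("wrist");cv2.imwrite("pics/w12.png",w);st();p=s["position"]
for q in("hub","drive_unit"):
  for r in silhouettes(q,"wrist")[:1]:
    M=r["mask"];print(q,r["p"],r["rect"])
    rows=range(int(r["rect"][1])+4,int(r["rect"][3])-2,6)
    z=p[2]+.0057+(.029 if q=="hub" else 0)
    A=[]
    for v in rows:
        x=np.nonzero(M[v])[0]
        if len(x)<4: continue
        P=onz(m,[[x.min()-.5,v],[x.max()+.5,v]],z if q=="hub" else .086);A.append([v,*P.mean(0)[:2],P[1,0]-P[0,0]])
    print(np.array(A).round(4).tolist())
E
python3 hs.py
```

```text
23.325 [ 0.678  -0.0292  0.084 ] yaw 91.01 w 0.633 F [ 0.  -0.2 -5. ] 40.0
23.375 [ 0.6779 -0.0292  0.0839] yaw 91.01 w 0.631 F [-0.9  0.3 -4.9] 40.0
hub 0.64 [198.6, 193.0, 360.8, 359.6]
[[197.0, 0.6766, 0.0153, 0.0409], [203.0, 0.6764, 0.0132, 0.0442], [209.0, 0.6763, 0.011, 0.0476], [215.0, 0.6763, 0.0088, 0.0506], [221.0, 0.6764, 0.0066, 0.0537], [227.0, 0.6764, 0.0043, 0.0568], [233.0, 0.6763, 0.0021, 0.0589], [239.0, 0.6763, -0.0002, 0.0592], [245.0, 0.6766, -0.0025, 0.0591], [251.0, 0.6764, -0.0048, 0.0591], [257.0, 0.6768, -0.0072, 0.0594], [263.0, 0.6769, -0.0096, 0.0589], [269.0, 0.6767, -0.012, 0.0589], [275.0, 0.6769, -0.0144, 0.0588], [281.0, 0.6766, -0.0169, 0.0584], [287.0, 0.6768, -0.0194, 0.0583], [329.0, 0.6774, -0.0376, 0.0588], [335.0, 0.6772, -0.0404, 0.0588], [341.0, 0.6777, -0.0431, 0.0592], [347.0, 0.6777, -0.046, 0.0595], [353.0, 0.678, -0.0488, 0.0587]]
drive_unit 0.84 [232.7, 0.0, 325.3, 96.9]
[[4.0, 0.6751, 0.0846, 0.0362], [10.0, 0.6752, 0.0824, 0.0363], [16.0, 0.6752, 0.0802, 0.0356], [22.0, 0.6752, 0.078, 0.0357], [28.0, 0.6753, 0.0757, 0.0358], [34.0, 0.6753, 0.0735, 0.0359], [40.0, 0.6754, 0.0713, 0.036], [46.0, 0.6754, 0.069, 0.0354], [52.0, 0.6755, 0.0667, 0.0355], [58.0, 0.6755, 0.0644, 0.0356], [64.0, 0.6755, 0.0622, 0.0357], [70.0, 0.6756, 0.0598, 0.0358], [76.0, 0.6754, 0.0575, 0.0355], [82.0, 0.6759, 0.0552, 0.0349], [88.0, 0.6757, 0.0528, 0.0321]]
```

{"op": "apply_moves", "data": {"motion": [{"x": 0.03, "y": 0, "z": -0.45, "yaw": 0.15, "hand": -1}, {"x": 0.03, "y": 0, "z": -0.45, "yaw": 0.15, "hand": -1}, {"x": 0, "y": 2, "z": -0.45, "yaw": 0.15, "hand": -1}, {"x": -0.05, "y": 3.5, "z": -0.45, "yaw": 0.15, "hand": -1}, {"x": -0.06, "y": 4.5, "z": -0.45, "yaw": 0.15, "hand": -1}, {"x": -0.07, "y": 5, "z": -0.45, "yaw": 0.15, "hand": -1}, {"x": -0.08, "y": 5.3, "z": -0.45, "yaw": 0.15, "hand": -1}, {"x": -0.08, "y": 5.6, "z": -0.45, "yaw": 0.15, "hand": -1}]}}

```text
clock: 24.48
position: [0.6765, 0.0262, 0.0781]
ee_rot: [2.199, 2.243, -0.001]
force: [0.8, 0.5, -5.5]
width: 0.632
gripper_force: 40.0
```

{"op": "apply_moves", "data": {"motion": [{"x": 0, "y": 0, "z": 0.12, "yaw": 0, "hand": -1}, {"x": 0, "y": 0.3, "z": 0.12, "yaw": 0, "hand": -1}, {"x": -0.01, "y": 0.6, "z": 0.12, "yaw": 0, "hand": -1}, {"x": -0.02, "y": 0.9, "z": 0.12, "yaw": 0, "hand": -1}, {"x": -0.02, "y": 1.2, "z": 0.12, "yaw": 0, "hand": -1}]}}

```text
clock: 25.1
position: [0.6762, 0.039, 0.0794]
ee_rot: [-2.198, -2.244, -0.0]
force: [0.3, -0.6, -4.7]
width: 0.632
gripper_force: 40.0
```

{"op": "apply_moves", "data": {"motion": [{"x": -0.02, "y": 0.6, "z": 0, "yaw": 0, "hand": -1}, {"x": -0.03, "y": 1.2, "z": 0, "yaw": 0, "hand": -1}, {"x": -0.04, "y": 1.8, "z": 0, "yaw": 0, "hand": -1}, {"x": -0.05, "y": 2.4, "z": 0, "yaw": 0, "hand": -1}, {"x": -0.06, "y": 3, "z": 0, "yaw": 0, "hand": -1}]}}

```text
clock: 25.72
position: [0.6757, 0.0692, 0.0794]
ee_rot: [2.199, 2.244, 0.0]
force: [-0.2, -0.4, -4.6]
width: 0.627
gripper_force: 40.0
```

{"op": "apply_moves", "data": {"motion": [{"x": -0.02, "y": 0.8, "z": 0, "yaw": 0, "hand": -1}, {"x": -0.03, "y": 1.6, "z": 0, "yaw": 0, "hand": -1}, {"x": -0.05, "y": 2.4, "z": 0, "yaw": 0, "hand": -1}, {"x": -0.07, "y": 3.2, "z": 0, "yaw": 0, "hand": -1}, {"x": -0.08, "y": 3.8, "z": 0, "yaw": 0, "hand": -1}]}}

```text
clock: 26.35
position: [0.6748, 0.1075, 0.0795]
ee_rot: [-2.198, -2.244, -0.0]
force: [0.6, -0.4, -5.0]
width: 0.631
gripper_force: 40.0
```

Still free of contact. Last centimetre now, slowly, until it meets the shoulder.

{"op": "apply_moves", "data": {"motion": [{"x": -0.01, "y": 0.4, "z": 0, "yaw": 0, "hand": -1}, {"x": -0.01, "y": 0.7, "z": 0, "yaw": 0, "hand": -1}, {"x": -0.02, "y": 0.9, "z": 0, "yaw": 0, "hand": -1}, {"x": -0.02, "y": 1.0, "z": 0, "yaw": 0, "hand": -1}, {"x": -0.02, "y": 1.1, "z": 0, "yaw": 0, "hand": -1}]}}

```text
clock: 26.98
position: [0.6747, 0.1176, 0.0794]
ee_rot: [2.199, 2.244, -0.0]
force: [-1.0, 0.2, -4.4]
width: 0.631
gripper_force: 40.0
```

{"op": "apply_moves", "data": {"motion": [{"x": 0, "y": 0.15, "z": 0, "yaw": 0, "hand": -1}, {"x": 0, "y": 0.3, "z": 0, "yaw": 0, "hand": -1}, {"x": 0, "y": 0.3, "z": 0, "yaw": 0, "hand": -1}]}}

```text
clock: 27.35
position: [0.6747, 0.1179, 0.0795]
ee_rot: [2.2, 2.24, -0.005]
force: [-3.2, -6.0, -0.5]
width: 0.633
gripper_force: 40.0
```

{"op": "apply_moves", "data": {"motion": [{"x": 0, "y": 0.2, "z": 0, "yaw": 0, "hand": -1}, {"x": 0, "y": 0.4, "z": 0, "yaw": 0, "hand": -1}, {"x": 0, "y": 0.4, "z": 0, "yaw": 0, "hand": -1}]}}

```text
clock: 27.72
position: [0.6746, 0.118, 0.0795]
ee_rot: [2.2, 2.235, -0.012]
force: [-5.9, -16.7, 5.3]
width: 0.628
gripper_force: 39.9
```

```bash
python3 hs.py
```

```text
27.725 [0.6746 0.118  0.0795] yaw 90.9 w 0.628 F [ -5.9 -16.7   5.3] 39.9
27.775 [0.6746 0.118  0.0795] yaw 90.9 w 0.628 F [ -5.9 -15.8   5.4] 39.9
hub 0.95 [198.4, 201.4, 358.8, 360.2]
[[205.0, 0.6732, 0.16, 0.0448], [211.0, 0.6733, 0.1578, 0.0479], [217.0, 0.6735, 0.1556, 0.0513], [223.0, 0.6735, 0.1534, 0.0544], [229.0, 0.6734, 0.1511, 0.0571], [235.0, 0.6732, 0.1488, 0.0585], [241.0, 0.6732, 0.1466, 0.0588], [247.0, 0.6733, 0.1442, 0.0591], [253.0, 0.6731, 0.1419, 0.0591], [259.0, 0.6735, 0.1395, 0.0586], [265.0, 0.6734, 0.1371, 0.0593], [271.0, 0.6736, 0.1347, 0.0593], [277.0, 0.6735, 0.1323, 0.0593], [283.0, 0.6733, 0.1298, 0.0585], [289.0, 0.6737, 0.1273, 0.058], [325.0, 0.6748, 0.1116, 0.0563], [331.0, 0.6744, 0.1089, 0.0582], [337.0, 0.6743, 0.1061, 0.0582], [343.0, 0.6745, 0.1033, 0.0589], [349.0, 0.6746, 0.1004, 0.0593], [355.0, 0.6746, 0.0975, 0.0589]]
drive_unit 0.93 [190.1, 4.5, 367.5, 232.6]
[[8.0, 0.6722, 0.2293, 0.0664], [14.0, 0.6724, 0.2271, 0.0662], [20.0, 0.6724, 0.225, 0.0664], [26.0, 0.6725, 0.2228, 0.0666], [32.0, 0.6725, 0.2207, 0.0661], [38.0, 0.6725, 0.2185
[... 317 characters left out ...]
1, 0.0666], [104.0, 0.6731, 0.1938, 0.0661], [110.0, 0.673, 0.1915, 0.066], [116.0, 0.6732, 0.1891, 0.0658], [122.0, 0.6733, 0.1868, 0.0661], [128.0, 0.6731, 0.1844, 0.0659], [134.0, 0.6733, 0.182, 0.0666], [140.0, 0.6732, 0.1796, 0.0665], [146.0, 0.673, 0.1771, 0.0663], [152.0, 0.6735, 0.1747, 0.0666], [158.0, 0.6733, 0.1722, 0.0665], [164.0, 0.6736, 0.1697, 0.0664], [170.0, 0.6736, 0.1672, 0.0667], [176.0, 0.6736, 0.1646, 0.0661], [182.0, 0.6737, 0.1621, 0.0664], [188.0, 0.6737, 0.1595, 0.0659], [194.0, 0.6738, 0.1568, 0.0508], [200.0, 0.6738, 0.1542, 0.0511], [206.0, 0.6739, 0.1516, 0.0505], [212.0, 0.6741, 0.1489, 0.0511], [218.0, 0.6742, 0.1462, 0.0462], [224.0, 0.6738, 0.1434, 0.0316]]
```

It has stopped hard at y=0.118 with the reaction force rising, which matches the predicted home position of 0.1183. I'm relaxing the push and letting go.

{"op": "apply_moves", "data": {"motion": [{"x": 0, "y": -0.2, "z": 0, "yaw": 0, "hand": -1}, {"x": 0, "y": -0.4, "z": -0.05, "yaw": 0, "hand": -1}, {"x": 0, "y": -0.5, "z": -0.1, "yaw": 0, "hand": -1}, {"x": 0, "y": -0.5, "z": -0.1, "yaw": 0, "hand": -1}]}}

```text
clock: 28.38
position: [0.675, 0.1179, 0.0786]
ee_rot: [2.199, 2.241, -0.002]
force: [-0.6, -7.7, -1.5]
width: 0.624
gripper_force: 39.9
```

{"op": "apply_moves", "data": {"motion": [{"x": 0, "y": 0, "z": 0, "yaw": 0, "hand": 0.4}, {"x": 0, "y": 0, "z": 0, "yaw": 0, "hand": 0.6}, {"x": 0, "y": 0, "z": 0, "yaw": 0, "hand": 0.7}, {"x": 0, "y": 0, "z": 0, "yaw": 0, "hand": 0.8}, {"x": 0, "y": 0, "z": 3, "yaw": 0, "hand": 0.8}, {"x": 0, "y": 0, "z": 8, "yaw": 0, "hand": 0.8}, {"x": 0, "y": -4, "z": 13, "yaw": 0, "hand": 0.8}, {"x": 0, "y": -9, "z": 15, "yaw": 0, "hand": 0.8}, {"x": 0, "y": -9, "z": 15, "yaw": 0, "hand": 0.8}, {"x": 0, "y": -9, "z": 15, "yaw": 0, "hand": 0.8}]}}

```text
clock: 29.62
position: [0.6744, 0.0299, 0.2283]
ee_rot: [-2.199, -2.243, -0.0]
force: [-0.5, 0.5, -0.6]
width: 0.899
gripper_force: 0.0
```

```bash
cat > fin.py <<'E'
from st import *
s=st();m=camera_model("wrist");w=get_image("wrist");cv2.imwrite("pics/w13.png",w);st()
for q,z in(("hub",.120),("key",.110),("drive_unit",.086)):
  for r in silhouettes(q,"wrist")[:2]:
    M=r["mask"].astype(np.uint8);ys,xs=np.nonzero(M);b=cv2.boxPoints(cv2.minAreaRect(np.c_[xs,ys].astype(np.float32)))
    B=onz(m,b,z);print(q,round(r["p"],2),np.round(r["rect"]),B[:,:2].round(4).tolist(),B.mean(0)[:2].round(4))
    if q!="key":
      A=[]
      for v in range(int(r["rect"][1])+4,int(r["rect"][3])-2,8):
        x=np.nonzero(M[v])[0]
        if len(x): P=onz(m,[[x.min()-.5,v],[x.max()+.5,v]],z);A.append([v,*P.mean(0)[:2],P[1,0]-P[0,0]])
      print(np.array(A).round(4).tolist())
E
python3 fin.py
```

```text
29.625 [0.6744 0.0299 0.2283] yaw 91.15 w 0.899 F [-0.5  0.5 -0.6] 0.0
29.675 [0.6742 0.0309 0.228 ] yaw 91.24 w 0.9 F [ 0.5  0.3 -1.1] 0.0
hub 0.87 [245.  39. 326. 128.] [[0.6452, 0.1489], [0.7013, 0.1501], [0.7041, 0.0914], [0.6451, 0.0902]] [0.6739 0.1202]
[[43.0, 0.6733, 0.1463, 0.0555], [51.0, 0.6734, 0.1412, 0.0558], [59.0, 0.6732, 0.136, 0.0567], [67.0, 0.6733, 0.1307, 0.0569], [75.0, 0.6731, 0.1255, 0.0565], [83.0, 0.6739, 0.1202, 0.0568], [91.0, 0.674, 0.1148, 0.057], [99.0, 0.6742, 0.1094, 0.0573], [107.0, 0.6739, 0.1039, 0.0569], [115.0, 0.6741, 0.0985, 0.0572], [123.0, 0.6745, 0.0929, 0.0568]]
hub 0.61 [274. 126. 294. 159.] [[0.6671, 0.0899], [0.6821, 0.0902], [0.6827, 0.0674], [0.6675, 0.0671]] [0.6749 0.0787]
[[130.0, 0.6743, 0.088, 0.015], [138.0, 0.6748, 0.0823, 0.0157], [146.0, 0.6749, 0.0766, 0.0158], [154.0, 0.675, 0.0709, 0.0159]]
key 0.64 [131.  59. 178.  91.] [[0.5631, 0.1174], [0.5667, 0.1366], [0.6, 0.1331], [0.597, 0.114]] [0.5817 0.1253]
key 0.59 [ 99.   0. 152.  28.] [[0.5445, 0.1753], [0.5526, 0.1867], [0.585, 0.1683], [0.5771, 0.1567]] [0.5648 0.1718]
drive_unit 0.76 [229.   0. 336. 177.] [[0.6327, 0.1815], [0.712, 0.1832], [0.7194, 0.0492], [0.6314, 0.0474]] [0.6739 0.1153]
[[4.0, 0.672, 0.1795, 0.0794], [12.0, 0.6729, 0.1739, 0.0797], [20.0, 0.673, 0.1682, 0.08], [28.0, 0.6728, 0.1625, 0.0796], [36.0, 0.6733, 0.1567, 0.0807], [44.0, 0.6734, 0.1509, 0.0795], [52.0, 0.6732, 0.1451, 0.0791], [60.0, 0.6733, 0.1392, 0.0794], [68.0, 0.6727, 0.1333, 0.0766], [132.0, 0.675, 0.0842, 0.0354], [140.0, 0.6751, 0.0778, 0.0356], [148.0, 0.6752, 0.0714, 0.0358], [156.0, 0.6754, 0.0649, 0.036], [164.0, 0.6755, 0.0583, 0.0362], [172.0, 0.6753, 0.0516, 0.0306]]
```

The hub spans y=0.091 to 0.150, so its centre is at 0.120 against a home value of 0.1204. It is in line with the shaft, the key is still in its slot, and the hand is clear.

```bash
python3 -c "
from cell import *
print(sign_off())"
```

```text
the job is handed in; nothing more can be done
None
```

I handed the job in at about 30 s of the 72 s allowed; no verdict came back, but by camera and force readings the key is bedded in the slot and the hub is home against the shoulder, and no move came near the oil bottle, bearing or soft jaw.

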